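# Return the check weights from the balance to their cases

### The arm

A 6-joint arm with a two-finger parallel gripper is mounted at the origin on the work surface. World frame = base frame: x ahead of the robot, y to its left, z up, the work surface at z = 0. Lengths are in m, angles in rad, forces in N, time in s.
With the tool pointing down it reaches from about 0.275 to 0.825 m from the base axis. Payload 4.9 kg.
Tool frame: the origin (TCP) lies midway between the tips of the shut fingers; the grasp point (between the pads) lies 19 mm behind it; z points along the fingers, y is the direction in which the jaws open and shut (so a half turn about z gives the same grasp; the last joint's range is limited). The gripper opens to 85 mm and grips with 20 to 120 N. Pads are 22 mm wide; open, the fingers measure 114 mm over their backs; the gripper's body (76 mm by 85 mm) begins 54 mm behind the grasp point. The pads swing forward as they close: fully open they stand 13 mm farther back than shut.
Start: joints at [1.188, 0.326, -0.193, 1.052, 0, 1.437], TCP at [0.135, 0.533, 0.231] pointing down, gripper open.
Joint ranges: [-2.65, 2.65], [-0.97, 1.79], [-1.3, 1.35], [-1.93, 2.1], [-1.47, 1.37], [-3.14, 3.14]. Speed limits (rad/s): [2.57, 2.57, 3.14, 3.14, 3.14, 3.14].

### API

Orientations are given as a unit quaternion [x, y, z, w].
In Python, from bench import r gives the robot as it stands. The module is installed in compiled form; this text tells all that it offers.
- The arm moves only by the tool apply_moves, never from a script. Its arguments are lists of equal length, an entry for each row: "translation": the shift along the tool's x, y, z in m, a list of three; "turn": the turn about the tool's z in rad; "jaw": the closure, from 0 (fully open) to 1 (shut). In form: {"translation": [[tx, ty, tz], ...], "turn": [turn, ...], "jaw": [jaw, ...]}. A call has 1 to 12 rows; each row is the pose to reach, as a shift and turn from the pose measured when the call began, along the tool's axes at that moment; what a row does not reach only later rows make up. A row lasts 1/10 s, in which the tool goes at most 50 mm and 8.59 degrees, less where a joint would pass 70% of its speed; a pose out of reach is approached as far as the arm can. A call with a gripper value outside its range is refused whole. The fingers move at their own pace and stop on an object; "force" is the grip in N (left out, the last holds). Time passes only in rows, so rows that repeat a pose let the fingers close. It gives the time, the measured TCP pose, the force and the opening at its end, in the units of the state.
- r.state(): the state, without advancing time (a new reading comes with each control period).
- r.capture(name): name is "side" or "top" or "wrist"; returns the picture (420x560x3 uint8, red, green, blue); there is no depth.
- r.camera_params(name): a dict with "K" (3x3 intrinsics, pixels), "world_from_camera" (4x4, takes a point from camera to world coordinates). Camera axes: x right, y down, z forward; pixel columns grow to the right and rows downward; lengths in m; the calibration is good to about 2 mm. The wrist camera is an equidistant fisheye: a pixel r from the principal point sees the ray r / f radians off the axis. A picture is of the moment at which its call begins: read the wrist's pose just before it. camera_params takes no time and is no camera call; for the wrist camera it gives the pose at the moment of the call.
- r.job_done(): hands the job in, once; it reports no verdict.
Trained networks look in the newest picture that a camera, given by its name, has taken for a name from the list of things; names that differ only in an ending like _2 or _b are one class to them, and where a whole thing is asked for, a point or a joint stands for the part that bears it (a point fixed in the world has none). Each returns a list of dicts, best first, with "conf" (0 to 1); they miss things now and then, are a little off and sometimes report something else, mostly with a low value. They report only what shows in the picture. A call takes as long as a camera call. They do not tell look-alikes from the thing itself.
- r.boxes_of(camera, name): "uv" ([column, row] in pixels, amid what is visible of it).
- r.silhouettes(camera, name): "region" (420x560 bool, what is visible of it) and "uv" ([column, row] in pixels, amid what is visible of it).
The state is a dict: "clock": time; "joint_pos": joint angles; "dq": joint speeds; "joint_efforts": joint torques, N m; "ee_pos": TCP position; "tool_rot": TCP orientation; "wrist_force": force on the tool from outside, world axes, zero at the start; "wrist_torque": the same for the moment, N m; "finger_gap": finger opening in m.
Only numpy, scipy, OpenCV 4.12 (cv2) and the standard library are available. Lean on these libraries where they do the work, as an engineer would, in place of code of your own. Each camera call takes 0.05 s, during which the arm holds its last target.

### The job

The balance check is finished: take the stack of four steel weights off the balance pan from the top down, one at a time, and stand each weight upright in the recess of its own wooden case, the smallest weight in the smallest case and so on up to the largest in the largest. Set the weights down, do not drop them, do not press on the balance with the gripper, and leave the glass flask where it stands.

Things in the scene. Friction and masses are not known exactly. Their poses are not given: they have to be found in the camera images.
- weight_50: 50 g weight, the smallest of four: a plain upright cylinder of bright stainless steel, 20 mm in diameter and 19.9 mm high, flat top and bottom; at the start at the top of the stack, standing on the 100 g weight (each weight may sit 1 to 2 mm off the centre of the one below). Origin: centre of its underside; z up.
- weight_100: 100 g weight, the second smallest of four: a plain upright cylinder of bright stainless steel, 28 mm in diameter and 20.3 mm high, flat top and bottom; at the start standing on the 200 g weight (each weight may sit 1 to 2 mm off the centre of the one below). Origin: centre of its underside; z up.
- weight_200: 200 g weight, the second largest of four: a plain upright cylinder of bright stainless steel, 38 mm in diameter and 22.0 mm high, flat top and bottom; at the start standing on the 500 g weight (each weight may sit 1 to 2 mm off the centre of the one below). Origin: centre of its underside; z up.
- weight_500: 500 g weight, the largest of four: a plain upright cylinder of bright stainless steel, 50 mm in diameter and 31.8 mm high, flat top and bottom; at the start at the bottom of the stack, standing on the balance pan (each weight may sit 1 to 2 mm off the centre of the one below). Origin: centre of its underside; z up.
- case_50: case of the 50 g weight, the smallest of four: a low round open base of turned wood, 50 mm outside diameter and 17 mm high, with a round recess 34 mm in diameter and 5 mm deep lined with dark felt. It is fixed and stands on a 3 mm black rubber mat (the knobbed wooden lids lie apart, at the far edge of the bench). Origin: centre of its underside; z up; the felt floor of the recess is 12 mm above the origin, the rim 17 mm above it.
- case_100: case of the 100 g weight, the second smallest of four: a low round open base of turned wood, 60 mm outside diameter and 17 mm high, with a round recess 44 mm in diameter and 5 mm deep lined with dark felt. It is fixed and stands on a 3 mm black rubber mat (the knobbed wooden lids lie apart, at the far edge of the bench). Origin: centre of its underside; z up; the felt floor of the recess is 12 mm above the origin, the rim 17 mm above it.
- case_200: case of the 200 g weight, the second largest of four: a low round open base of turned wood, 70 mm outside diameter and 17 mm high, with a round recess 54 mm in diameter and 5 mm deep lined with dark felt. It is fixed and stands on a 3 mm black rubber mat (the knobbed wooden lids lie apart, at the far edge of the bench). Origin: centre of its underside; z up; the felt floor of the recess is 12 mm above the origin, the rim 17 mm above it.
- case_500: case of the 500 g weight, the largest of four: a low round open base of turned wood, 84 mm outside diameter and 17 mm high, with a round recess 66 mm in diameter and 5 mm deep lined with dark felt. It is fixed and stands on a 3 mm black rubber mat (the knobbed wooden lids lie apart, at the far edge of the bench). Origin: centre of its underside; z up; the felt floor of the recess is 12 mm above the origin, the rim 17 mm above it.
- balance: white precision balance, fixed, 180 mm wide; its display faces the robot (the body's -x). Origin: on the bench below the pan's centre; the flat round metal pan is 124 mm in diameter, its top 70 mm above the origin. The housing reaches from 172 mm in front of the pan's centre (-x) to 95 mm behind it, 90 mm to either side, and is 50 mm high.
- flask: stoppered conical glass flask with a black rubber stopper, a loose bystander beyond the work: 64 mm in diameter at the foot, 112 mm high. Origin: centre of its underside; z up.
There are look-alikes about, which are no part of the job. Leave any red or turquoise look-alike of the weight_500 alone.

How it is judged:
By the outcome, as a careful person would: the job done as asked, in the order asked, and still so for the second after the job is handed in, with the robot touching nothing.
It also fails if it takes over 122 s, if anything falls off the work surface, if the arm or the gripper's body presses on something with over 40 N, if the wrist force passes 120 N, or if a joint passes its speed limit or range.

## Working session

There is one attempt and no reset: what is moved stays moved. The work goes in short steps, Python scripts to look and compute and a tool call to move; the robot and the scene stay as the last step left them, time stands still between calls to the robot, and variables do not carry over. Pictures are saved under pics/ and viewed, and the job is handed in when it is done.

Besides the shell and the picture viewer there is one more tool, called by a JSON object that holds its "api" and its "payload". apply_moves: Moves the arm, as the interface text tells. Its arguments: {"type":"object","properties":{"translation":{"type":"array"},"turn":{"type":"array"},"jaw":{"type":"array"},"force":{"type":"number"}},"required":["translation","turn","jaw"]}

```bash
mkdir -p pics; python3 - <<'E'
from bench import r
import cv2
print(r.state())
for n in ["side","top","wrist"]:
    p=r.camera_params(n); print(n,p)
    im=r.capture(n); cv2.imwrite(f"pics/{n}0.png",im[:,:,::-1])
E
```

```text
{'clock': 0.0, 'joint_pos': array([ 1.18778598e+00,  3.26960384e-01, -1.93600114e-01,  1.05200092e+00,
        1.46771557e-05,  1.43661433e+00]), 'dq': array([ 7.99009068e-05,  2.34186141e-05, -5.13542753e-04, -1.09968599e-03,
        4.36518837e-04,  1.22872786e-03]), 'joint_efforts': array([ 6.15490408e-04, -4.43396580e+01,  2.62440401e+01,  1.53520668e-02,
        7.87953263e-05,  8.19807326e-06]), 'ee_pos': array([0.13519956, 0.53251356, 0.23048669]), 'tool_rot': array([ 1.24093418e-01,  9.92270147e-01, -8.51323229e-04, -2.32782084e-04]), 'wrist_force': array([-0.83989575, -0.21651883, -0.013654  ]), 'wrist_torque': array([-0.01074961,  0.02524087,  0.01436892]), 'finger_gap': 0.08541658359377981}
side {'K': array([[406.86013709,   0.        , 284.0960789 ],
       [  0.        , 406.86013709, 210.71321474],
       [  0.        ,   0.        ,   1.        ]]), 'world_from_camera': array([[-0.96566921, -0.20653388,  0.15756504,  0.46585495],
       [-0.25919537,  0.72555029, -0.63749081,  0.59128557],
       [ 0.01734209, -0.65644538, -0.7541742 ,  0.78437328],
       [ 0.        
[... 305 characters left out ...]
73349, -0.01847182,  0.01384721,  0.03262248],
       [-0.01208174, -0.09248287, -0.99564097,  0.98240479],
       [ 0.        ,  0.        ,  0.        ,  1.        ]])}
wrist {'K': array([[325.1922621 ,   0.        , 279.20956676],
       [  0.        , 325.1922621 , 217.80523636],
       [  0.        ,   0.        ,   1.        ]]), 'world_from_camera': array([[ 2.46245735e-01,  9.17610279e-01,  3.12016689e-01,
         5.45797867e-02],
       [ 9.69206983e-01, -2.32827949e-01, -8.01808614e-02,
         5.52905725e-01],
       [-9.28576700e-04,  3.22152949e-01, -9.46687179e-01,
         3.73039451e-01],
       [ 0.00000000e+00,  0.00000000e+00,  0.00000000e+00,
         1.00000000e+00]])}
```

View pics/top0.png

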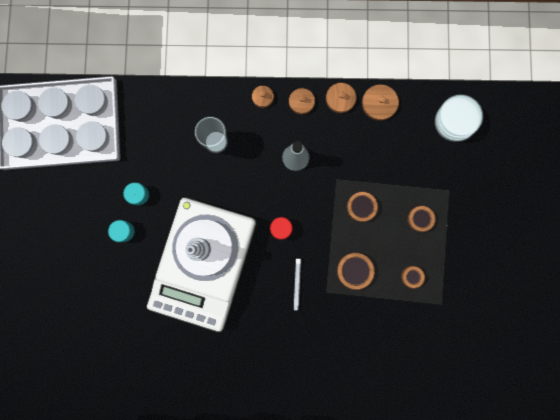

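View pics/side0.png

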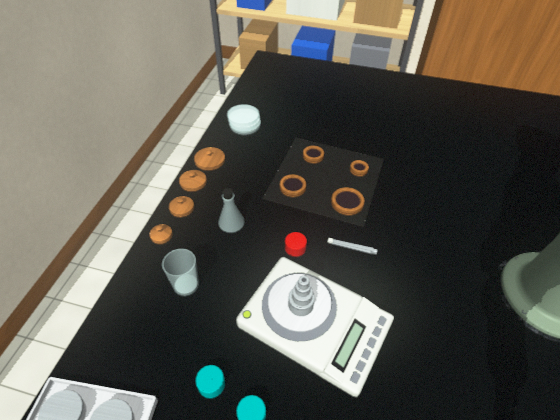

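View pics/wrist0.png

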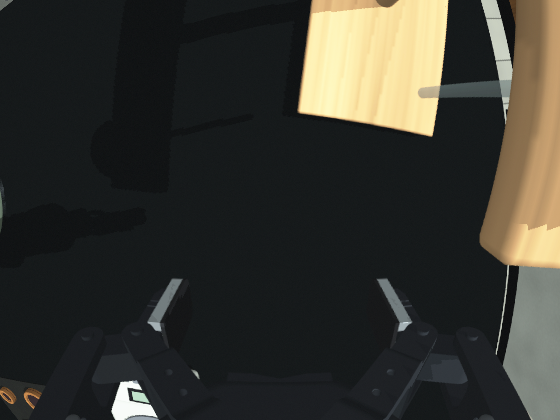

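The top view shows the stack at about (200,249) on the pan. The cases are at (356,271), (362,206), (421,218) and (413,277), the red decoy is at (281,228) and the flask at (296,156). Next I'll measure these.

```bash
cat > h.py <<'E'
import numpy as np, cv2
from bench import r
def ray(cam,uv,p=None):
    p=p or r.camera_params(cam); K=p["K"];T=p["world_from_camera"]
    x=(uv[0]-K[0,2])/K[0,0]; y=(uv[1]-K[1,2])/K[1,1]
    if cam=="wrist":
        th=np.hypot(x,y); d=np.array([x/th*np.sin(th),y/th*np.sin(th),np.cos(th)]) if th>0 else np.array([0,0,1.])
    else: d=np.array([x,y,1.])
    return T[:3,3],T[:3,:3]@d
def atz(cam,uv,z,p=None):
    o,d=ray(cam,uv,p); return o+d*(z-o[2])/d[2]
def proj(cam,P,p=None):
    p=p or r.camera_params(cam); K=p["K"];T=p["world_from_camera"]
    c=(np.atleast_2d(P)-T[:3,3])@T[:3,:3]
    if cam=="wrist":
        rr=np.hypot(c[:,0],c[:,1]); th=np.arctan2(rr,c[:,2]); s=th/np.maximum(rr,1e-9)
        return np.c_[c[:,0]*s*K[0,0]+K[0,2],c[:,1]*s*K[1,1]+K[1,2]]
    return np.c_[c[:,0]/c[:,2]*K[0,0]+K[0,2],c[:,1]/c[:,2]*K[1,1]+K[1,2]]
def circ(c,rad,n=60):
    a=np.linspace(0,2*np.pi,n); return np.c_[c[0]+rad*np.cos(a),c[1]+rad*np.sin(a),np.full(n,c[2])]
def save(im,name): cv2.imwrite("pics/"+name,im[:,:,::-1])
E
python3 - <<'E'
from h import *
for cam in ["top","side"]:
    im=r.capture(cam); np.save(f"{cam}.npy",im)
    for n in ["weight_50","weight_100","weight_200","weight_500","case_50","case_100","case_200","case_500","balance","flask"]:
        S=r.silhouettes(cam,n)
        for s in S[:4]:
            if s["conf"]<.3: continue
            ys,xs=np.where(s["region"])
            z=.020 if "case" in n else 0
            print(cam,n,round(s["conf"],2),np.round(s["uv"],1),xs.min(),xs.max(),ys.min(),ys.max(),len(xs))
            cs,_=cv2.findContours(s["region"].astype(np.uint8),0,1)
            if "case" in n:
                m=max(cs,key=len)[:,0,:]
                W=np.array([atz(cam,q,.015)[:2] for q in m])
                (c,rad)=cv2.minEnclosingCircle(W.astype(np.float32)); print("   ",np.round(c,4),round(rad,4), W.mean(0).round(4))
im=np.load("top.npy"); a=cv2.resize(im[190:340,140:260],None,fx=4,fy=4,interpolation=2); save(a,"topz.png")
im=np.load("side.npy"); a=cv2.resize(im[250:400,230:400],None,fx=4,fy=4,interpolation=2); save(a,"sidez.png")
print(r.state()["clock"])
E
```

```text
top weight_50 0.92 [135.2 195.8] 123 148 183 204 441
top weight_50 0.72 [118.6 227.6] 108 133 220 241 452
top weight_50 0.72 [276.1 226.3] 269 291 217 238 379
top weight_50 0.61 [188.5 249.1] 185 195 245 254 84
top weight_100 0.92 [135.2 195.8] 123 148 183 204 441
top weight_100 0.72 [118.6 227.6] 108 133 220 241 452
top weight_100 0.72 [276.1 226.3] 269 291 217 238 379
top weight_100 0.61 [188.5 249.1] 185 195 245 254 84
top weight_200 0.92 [135.2 195.8] 123 148 183 204 441
top weight_200 0.72 [118.6 227.6] 108 133 220 241 452
top weight_200 0.72 [276.1 226.3] 269 291 217 238 379
top weight_200 0.61 [188.5 249.1] 185 195 245 254 84
top weight_500 0.92 [135.2 195.8] 123 148 183 204 441
top weight_500 0.72 [118.6 227.6] 108 133 220 241 452
top weight_500 0.72 [276.1 226.3] 269 291 217 238 379
top weight_500 0.61 [188.5 249.1] 185 195 245 254 84
top case_50 0.67 [410.4 280.6] 401 423 266 287 410
    [ 0.4681 -0.2712] 0.0267 [ 0.4683 -0.2717]
top case_50 0.59 [359.6 207. ] 347 376 192 221 727
    [ 0.629  -0.1549] 0.0363 [ 0.6291 -0.1544]
top case_50 0.58 [358.7 270.5] 337 373 253 288 1
[... 2819 characters left out ...]
    [ 0.4783 -0.1389] 0.0488 [ 0.4786 -0.1379]
side case_200 0.59 [313.9 151.4] 304 322 146 161 249
    [ 0.6048 -0.2906] 0.0337 [ 0.6029 -0.2899]
side case_200 0.59 [291.3 184.4] 280 306 174 196 503
    [ 0.6286 -0.1536] 0.0424 [ 0.627  -0.1538]
side case_500 0.72 [358.8 167.9] 350 368 160 175 224
    [ 0.4679 -0.2699] 0.0311 [ 0.4666 -0.2698]
side case_500 0.69 [346.6 199.4] 332 364 187 214 737
    [ 0.4783 -0.1389] 0.0488 [ 0.4786 -0.1379]
side case_500 0.59 [313.9 151.4] 304 322 146 161 249
    [ 0.6048 -0.2906] 0.0337 [ 0.6029 -0.2899]
side case_500 0.59 [291.3 184.4] 280 306 174 196 503
    [ 0.6286 -0.1536] 0.0424 [ 0.627  -0.1538]
side flask 0.8 [230.5 219. ] 219 243 188 231 703
1.25
```

View pics/topz.png

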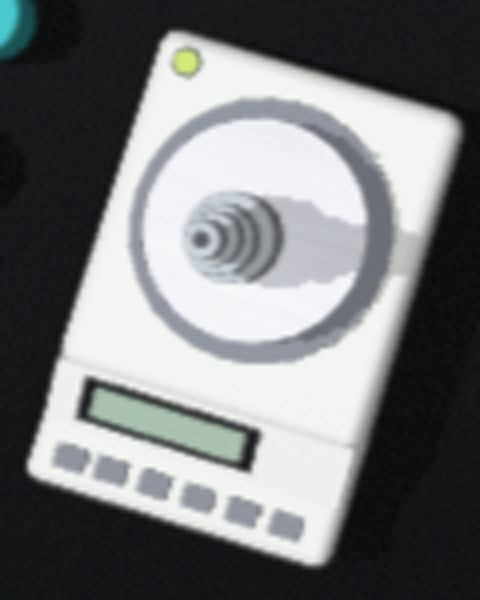

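View pics/sidez.png

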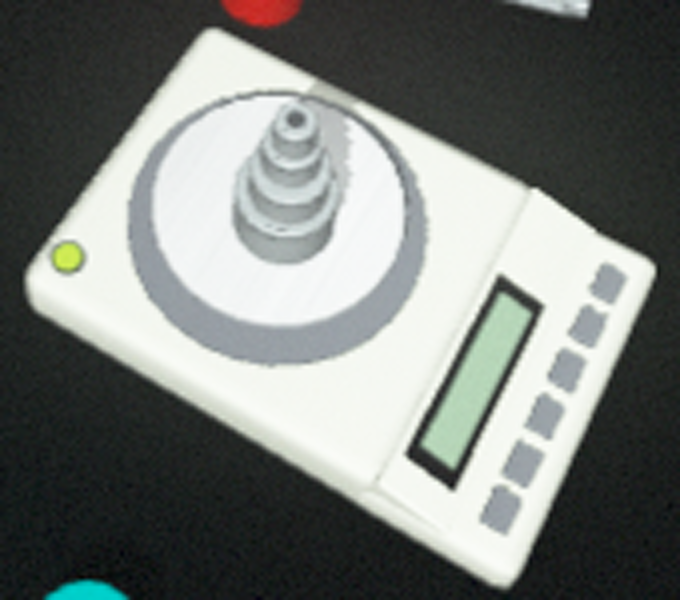

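```bash
python3 - <<'E'
from h import *
A=[("top",(190.2,250.0)),("side",(303.7,279.7))]
for z in (.164,):
    for c,uv in A: print(c,atz(c,uv,z).round(4))
M=[];b=[]
for c,uv in A:
    o,d=ray(c,uv); d/=np.linalg.norm(d); P=np.eye(3)-np.outer(d,d); M.append(P); b.append(P@o)
s=np.linalg.solve(sum(M),sum(b)); print("tri",s.round(4))
ims={c:np.load(c+".npy").copy() for c in("top","side")}
big={c:cv2.resize(ims[c],None,fx=6,fy=6,interpolation=2) for c in ims}
def dr(c,P,col):
    q=((proj(c,P)+.5)*6-.5); cv2.polylines(big[c],[(q*16).astype(np.int32)],False,col,1,cv2.LINE_AA,4)
xy=np.mean([atz(c,uv,.164)[:2] for c,uv in A],0); print("xy",xy.round(4))
for z,rad in((.164,.01),(.1441,.014),(.1238,.019),(.1018,.025),(.07,.062)):
    for c in ims: dr(c,circ([*xy,z],rad),(255,0,0))
cs={"50":(.468,-.271,.025,.017),"100":(.6035,-.2895,.03,.022),"200":(.6285,-.1545,.035,.027),"500":(.479,-.139,.042,.033)}
for k,(x,y,ro,ri) in cs.items():
    for c in ims: dr(c,circ([x,y,.02],ro),(0,255,0)); dr(c,circ([x,y,.02],ri),(0,255,255))
save(big["top"][215*6:285*6,165*6:245*6],"t1.png"); save(big["side"][265*6:340*6,250*6:350*6],"s1.png")
save(big["top"][185*6:295*6,330*6:445*6],"t2.png"); save(big["side"][140*6:220*6,270*6:380*6],"s2.png")
E
```

```text
top [0.5197 0.2115 0.164 ]
side [0.5204 0.2132 0.164 ]
tri [0.5201 0.212  0.1621]
xy [0.52   0.2124]
```

View pics/t1.png

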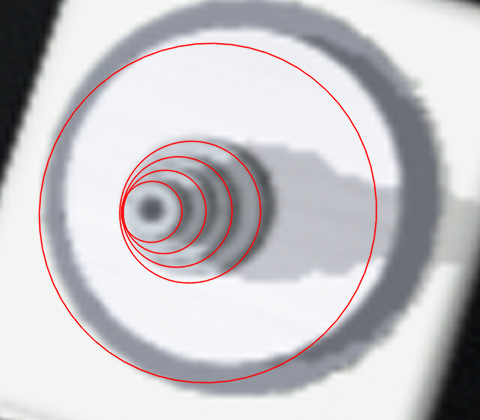

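View pics/s1.png

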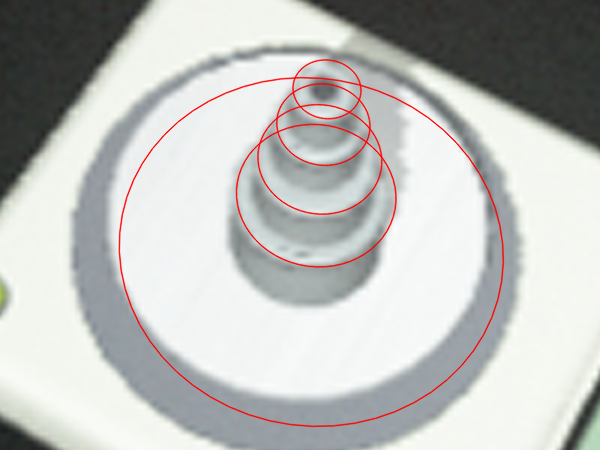

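View pics/t2.png

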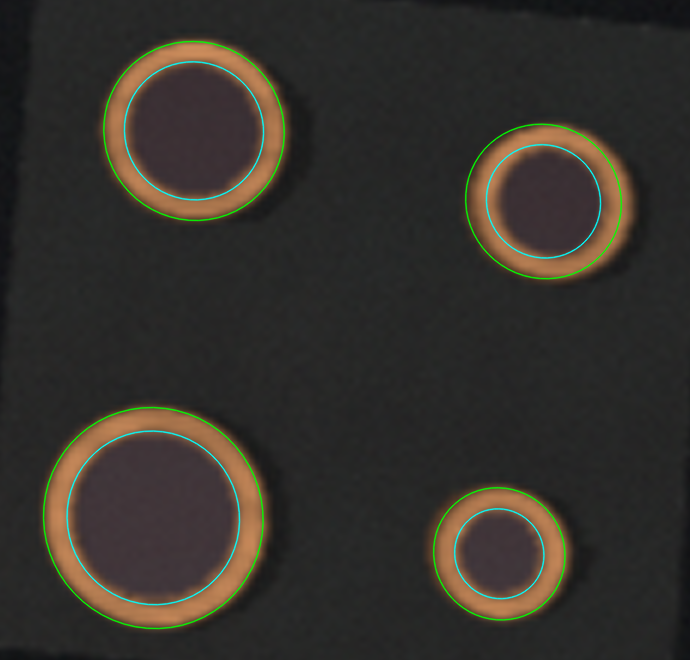

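View pics/s2.png

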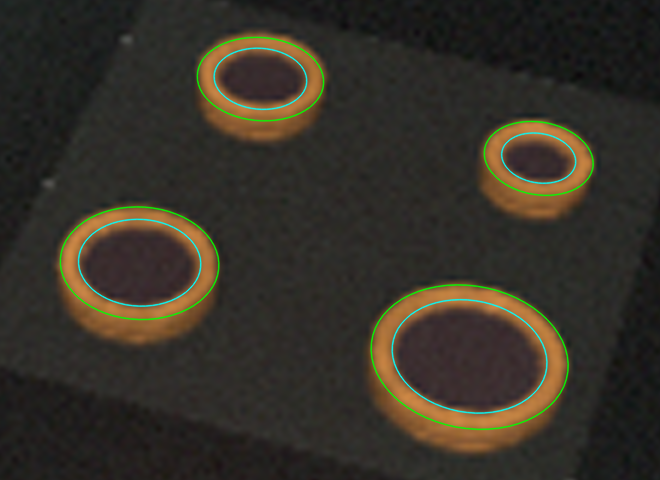

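{"api": "apply_moves", "payload": {"translation": [[-0.03,-0.015,-0.01],[-0.07,-0.035,-0.02],[-0.11,-0.055,-0.03],[-0.15,-0.075,-0.03],[-0.19,-0.096,-0.03],[-0.23,-0.117,-0.03],[-0.27,-0.137,-0.03],[-0.31,-0.157,-0.03],[-0.35,-0.178,-0.03],[-0.39,-0.199,-0.03],[-0.42,-0.214,-0.03],[-0.432,-0.22,-0.03]], "turn": [-0.05,-0.1,-0.15,-0.2,-0.249,-0.249,-0.249,-0.249,-0.249,-0.249,-0.249,-0.249], "jaw": [0,0,0,0,0,0,0,0,0,0,0,0], "force": 30}}

```text
clock: 2.45
ee_pos: [0.5022, 0.2113, 0.2611]
tool_rot: [0.002, 1.0, -0.0, 0.0]
wrist_force: [0.3, 0.4, -0.5]
finger_gap: 0.0854
```

```bash
python3 - <<'E'
from h import *
s=r.state(); print(s["clock"],s["ee_pos"],s["tool_rot"],s["finger_gap"])
p=r.camera_params("wrist"); im=r.capture("wrist"); save(im,"w1.png")
np.savez("w1.npz",im=im,**p)
print(p["world_from_camera"].round(3))
E
```

```text
2.45 [0.50220457 0.21126505 0.26112926] [ 1.67561159e-03  9.99998506e-01 -1.72212862e-04  3.87080192e-04] 0.08536158235780472
[[ 0.003  0.946  0.323  0.419]
 [ 1.    -0.003 -0.001  0.211]
 [ 0.     0.323 -0.946  0.404]
 [ 0.     0.     0.     1.   ]]
```

View pics/w1.png

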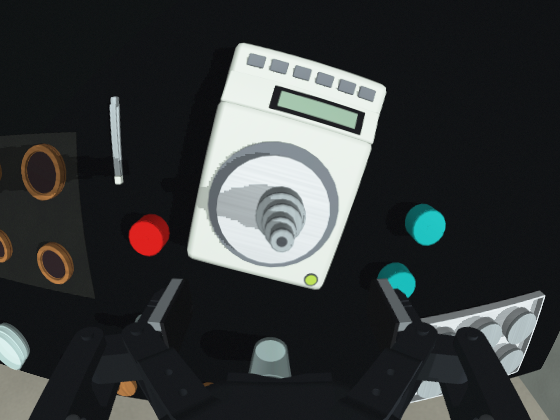

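```bash
cat >> h.py <<'E'
def overlay(f,cen,name,crop,k=8):
    d=np.load(f); p={"K":d["K"],"world_from_camera":d["world_from_camera"]}
    b=cv2.resize(d["im"],None,fx=k,fy=k,interpolation=2)
    for (x,y,z,rad,col) in cen:
        q=(proj("wrist",circ([x,y,z],rad),p)+.5)*k-.5
        cv2.polylines(b,[(q*16).astype(np.int32)],False,col,1,cv2.LINE_AA,4)
    x0,x1,y0,y1=crop; save(b[y0*k:y1*k,x0*k:x1*k],name)
E
python3 - <<'E'
from h import *
x,y=.52,.2124; R=(255,0,0)
overlay("w1.npz",[(x,y,.164,.01,R),(x,y,.1441,.01,(0,0,255)),(x,y,.1441,.014,R),(x,y,.1238,.019,R),(x,y,.1018,.025,R),(x,y,.07,.025,(0,0,255)),(x,y,.07,.062,(0,200,0))],"w1o.png",(205,345,135,272),5)
E
```

```text
(no output)
```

View pics/w1o.png

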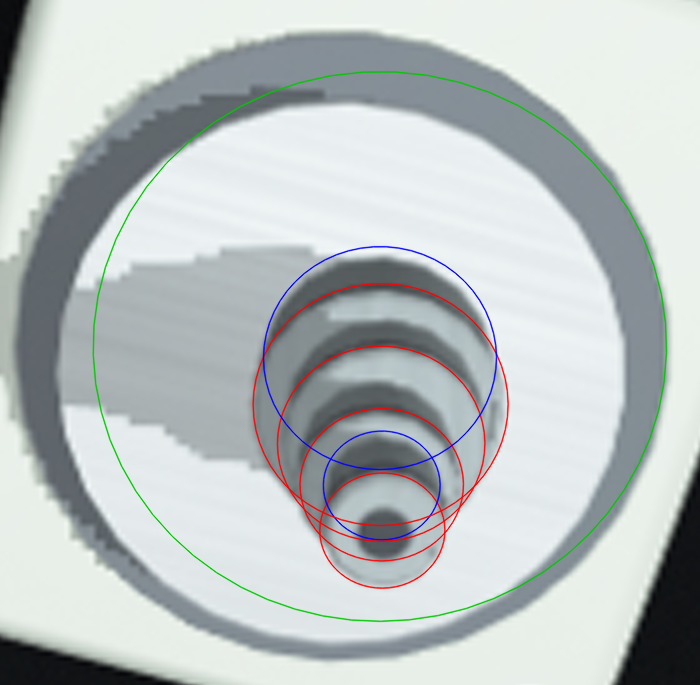

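{"api": "apply_moves", "payload": {"translation": [[-0.018,0.001,0.03],[-0.018,0.001,0.07],[-0.018,0.001,0.095],[-0.018,0.001,0.107],[-0.018,0.001,0.1095],[-0.018,0.001,0.1095]], "turn": [0,0,0,0,0,0], "jaw": [0.1,0.3,0.4,0.4,0.4,0.4]}}

```text
clock: 3.1
ee_pos: [0.5207, 0.2126, 0.1523]
tool_rot: [0.001, 1.0, -0.0, 0.001]
wrist_force: [-0.2, -0.2, -0.0]
finger_gap: 0.0512
```

```bash
python3 - <<'E'
from h import *
s=r.state(); print(s["clock"],s["ee_pos"],s["finger_gap"],s["wrist_force"])
im=r.capture("wrist"); save(im[150:420,120:440],"w2.png")
im=r.capture("side"); save(cv2.resize(im[220:360,220:380],None,fx=4,fy=4),"s3.png")
E
```

```text
3.1 [0.52069754 0.21259818 0.15231128] 0.05123497302072301 [-0.18138927 -0.22525432 -0.03072547]
```

View pics/w2.png

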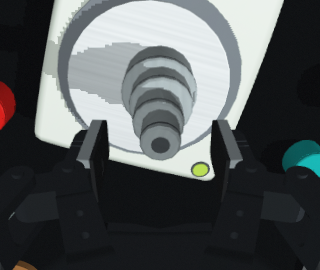

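View pics/s3.png

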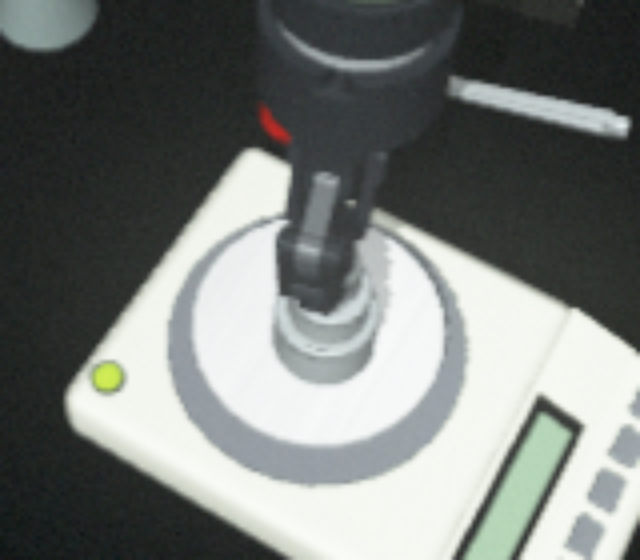

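The 50 g weight is centred between the fingers, so I'll close on it.

{"api": "apply_moves", "payload": {"translation": [[0,0,0],[0,0,0],[0,0,0],[0,0,0],[0,0,0],[0,0,0]], "turn": [0,0,0,0,0,0], "jaw": [0.6,0.7,0.75,0.8,0.8,0.8], "force": 30}}

```text
clock: 3.8
ee_pos: [0.522, 0.2127, 0.1538]
tool_rot: [0.002, 1.0, 0.0, 0.002]
wrist_force: [-0.1, -0.0, 5.5]
finger_gap: 0.0175
```

```bash
python3 - <<'E'
from h import *
s=r.state(); print(s["clock"],s["ee_pos"],s["finger_gap"],s["wrist_force"])
im=r.capture("wrist"); save(cv2.resize(im[180:340,170:390],None,fx=3.5,fy=3.5,interpolation=2),"w3.png")
im=r.capture("side"); save(cv2.resize(im[240:350,240:360],None,fx=5,fy=5,interpolation=2),"s4.png")
E
```

```text
3.8 [0.52198561 0.21266614 0.15378138] 0.01751818072785517 [-0.06248637 -0.03521134  5.46385435]
```

View pics/w3.png

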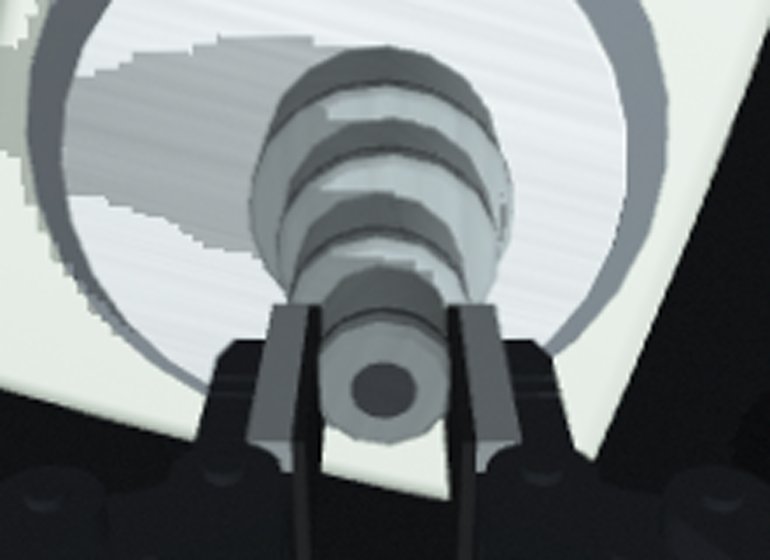

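View pics/s4.png

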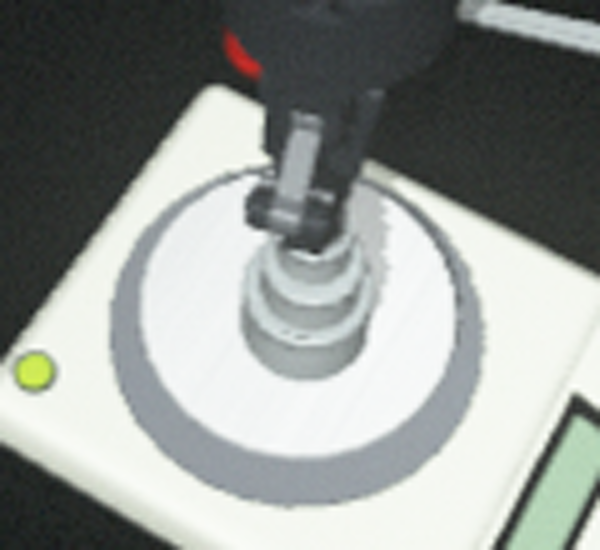

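{"api": "apply_moves", "payload": {"translation": [[0,0,-0.004],[0,0,-0.012],[0,0,-0.03],[0,0,-0.06],[0,0,-0.08],[0,0,-0.08]], "turn": [0,0,0,0,0,0], "jaw": [0.85,0.85,0.85,0.85,0.85,0.85]}}

```text
clock: 4.5
ee_pos: [0.5234, 0.2131, 0.237]
tool_rot: [0.002, 1.0, 0.001, 0.005]
wrist_force: [0.6, 0.7, -0.8]
finger_gap: 0.0169
```

```bash
python3 - <<'E'
from h import *
s=r.state(); print(s["clock"],s["ee_pos"],s["finger_gap"],s["wrist_force"])
p=r.camera_params("wrist"); im=r.capture("wrist"); np.savez("w4.npz",im=im,**p)
save(cv2.resize(im[130:340,170:390],None,fx=3.5,fy=2.8,interpolation=2),"w4.png")
im=r.capture("side"); save(cv2.resize(im[200:350,220:380],None,fx=4,fy=4,interpolation=2),"s5.png")
E
```

```text
4.5 [0.52338866 0.21309142 0.23703323] 0.0168841653454382 [ 0.64527481  0.65340428 -0.79231034]
```

View pics/w4.png

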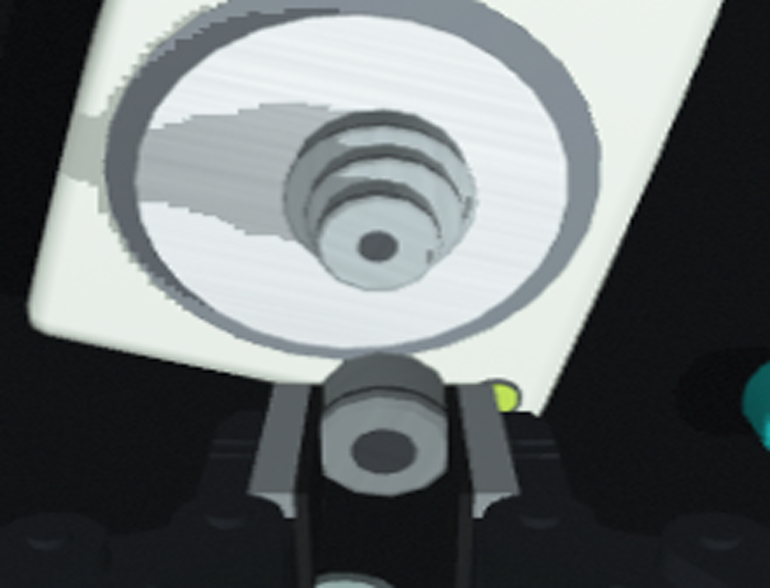

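View pics/s5.png

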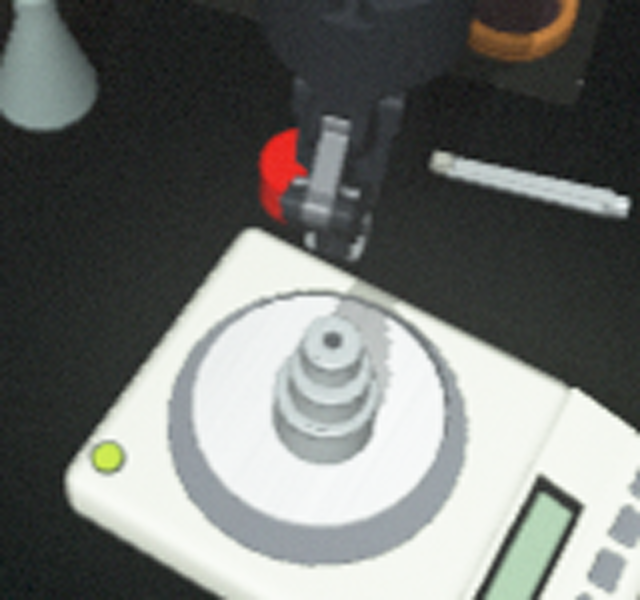

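```bash
cat >> h.py <<'E'
from scipy.spatial.transform import Rotation as Ro
def to(*tg):
    s=r.state(); R=Ro.from_quat(s["tool_rot"]).as_matrix()
    print("clock",round(s["clock"],2),"pos",s["ee_pos"].round(4),"gap",s["finger_gap"].round(4),"F",s["wrist_force"].round(1),"toolz",R[:,2].round(4),"yaw(tool y)",np.arctan2(-R[0,1],R[1,1]).round(4))
    for t in tg: print(t,"->",(R.T@(np.array(t)-s["ee_pos"])).round(4))
E
python3 -c "
from h import *
to((.468,-.271,.237),(.468,-.271,.06))"
```

```text
Traceback (most recent call last):
  File "h.py", line 32, in to
    print("clock",round(s["clock"],2),"pos",s["ee_pos"].round(4),"gap",s["finger_gap"].round(4),"F",s["wrist_force"].round(1),"toolz",R[:,2].round(4),"yaw(tool y)",np.arctan2(-R[0,1],R[1,1]).round(4))
                                                                       ^^^^^^^^^^^^^^^^^^^^^
AttributeError: 'float' object has no attribute 'round'
```

```bash
sed -i 's/s\["finger_gap"\].round(4)/round(s["finger_gap"],4)/' h.py
python3 -c "
from h import *
to((.468,-.271,.237),(.468,-.271,.06))"
```

```text
clock 4.6 pos [0.5216 0.2126 0.2338] gap 0.017 F [-0.1 -0.1  0.1] toolz [ 5.e-03  4.e-04 -1.e+00] yaw(tool y) -0.0031
(0.468, -0.271, 0.237) -> [ 0.0521 -0.4838 -0.0037]
(0.468, -0.271, 0.06) -> [ 0.053  -0.4839  0.1733]
```

{"api": "apply_moves", "payload": {"translation": [[0.003,-0.03,-0.004],[0.008,-0.08,-0.004],[0.013,-0.125,-0.004],[0.018,-0.17,-0.004],[0.023,-0.215,-0.004],[0.028,-0.26,-0.004],[0.033,-0.305,-0.004],[0.038,-0.35,-0.004],[0.043,-0.395,-0.004],[0.048,-0.44,-0.004],[0.051,-0.475,-0.004],[0.052,-0.484,-0.004]], "turn": [0,0,0,0,0,0,0,0,0,0,0,0], "jaw": [0.85,0.85,0.85,0.85,0.85,0.85,0.85,0.85,0.85,0.85,0.85,0.85]}}

```text
clock: 5.8
ee_pos: [0.4668, -0.2743, 0.2355]
tool_rot: [0.004, 1.0, 0.0, 0.001]
wrist_force: [-0.2, 1.6, 0.1]
finger_gap: 0.017
```

```bash
python3 - <<'E'
from h import *
r.capture("top")
p=r.camera_params("wrist"); im=r.capture("wrist"); np.savez("w5.npz",im=im,**p)
to((.468,-.271,.237),(.468,-.271,.028))
R=(255,0,0);G=(0,255,0)
overlay("w5.npz",[(.468,-.271,.02,.025,R),(.468,-.271,.02,.017,R),(.603,-.292,.02,.03,R),(.603,-.292,.02,.022,R),(.6285,-.1545,.02,.035,G),(.6285,-.1545,.02,.027,G),(.479,-.139,.02,.042,G),(.479,-.139,.02,.033,G)],"w5.png",(120,400,110,330),2.8 if 0 else 3)
E
```

```text
clock 5.9 pos [ 0.4671 -0.2719  0.2358] gap 0.0169 F [ 0.6  0.4 -0.7] toolz [ 0.003   0.0022 -1.    ] yaw(tool y) -0.0057
(0.468, -0.271, 0.237) -> [-0.0009  0.0009 -0.0012]
(0.468, -0.271, 0.028) -> [-2.000e-04  4.000e-04  2.078e-01]
```

View pics/w5.png

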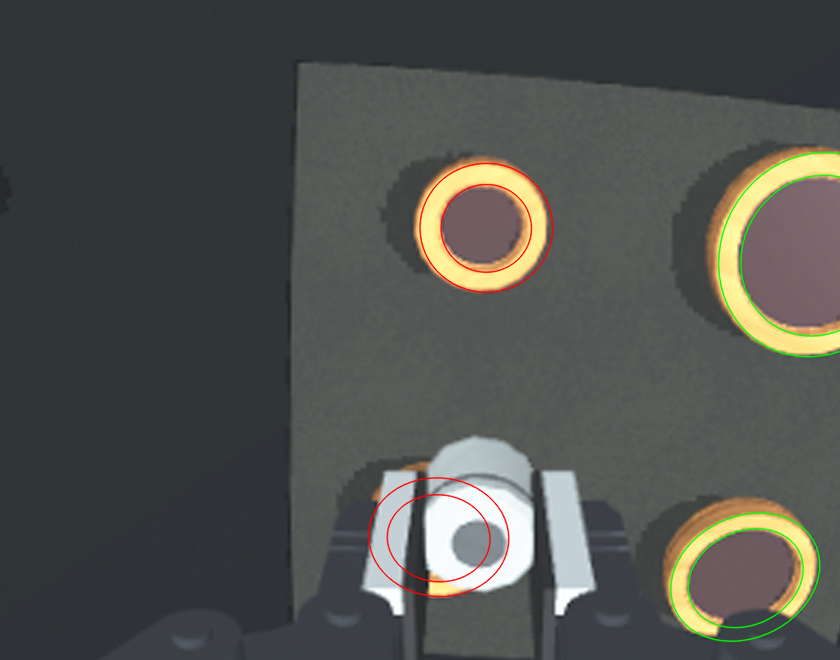

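{"api": "apply_moves", "payload": {"translation": [[0,0,0.03],[0,0,0.07],[0,0,0.11],[0,0,0.15],[0,0,0.18],[0,0,0.198],[0,0,0.203],[0,0,0.203]], "turn": [0,0,0,0,0,0,0,0], "jaw": [0.85,0.85,0.85,0.85,0.85,0.85,0.85,0.85]}}

```text
clock: 6.7
ee_pos: [0.4673, -0.2696, 0.0321]
tool_rot: [0.002, 1.0, 0.002, 0.001]
wrist_force: [-0.1, 0.3, -0.0]
finger_gap: 0.0166
```

```bash
python3 - <<'E'
from h import *
im=r.capture("side"); save(cv2.resize(im[90:240,270:430],None,fx=4,fy=4,interpolation=2),"s6.png")
p=r.camera_params("wrist"); im=r.capture("wrist");save(cv2.resize(im[170:340,170:390],None,fx=3.5,fy=3.5,interpolation=2),"w6.png")
to((.4685,-.2718,.0252),(.4685,-.2718,.0247))
E
```

```text
clock 6.8 pos [ 0.4684 -0.2711  0.0337] gap 0.0173 F [-0.3 -0.9 -1. ] toolz [ 0.004   0.0017 -1.    ] yaw(tool y) -0.0047
(0.4685, -0.2718, 0.0252) -> [-0.     -0.0007  0.0085]
(0.4685, -0.2718, 0.0247) -> [-0.     -0.0007  0.009 ]
```

View pics/s6.png

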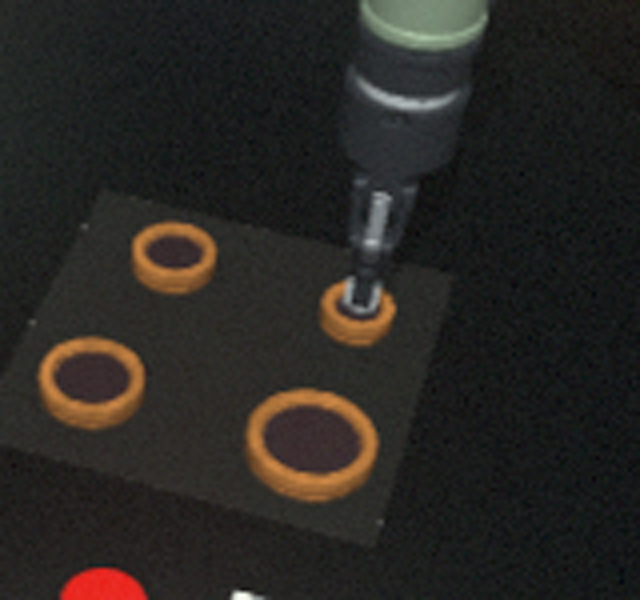

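View pics/w6.png

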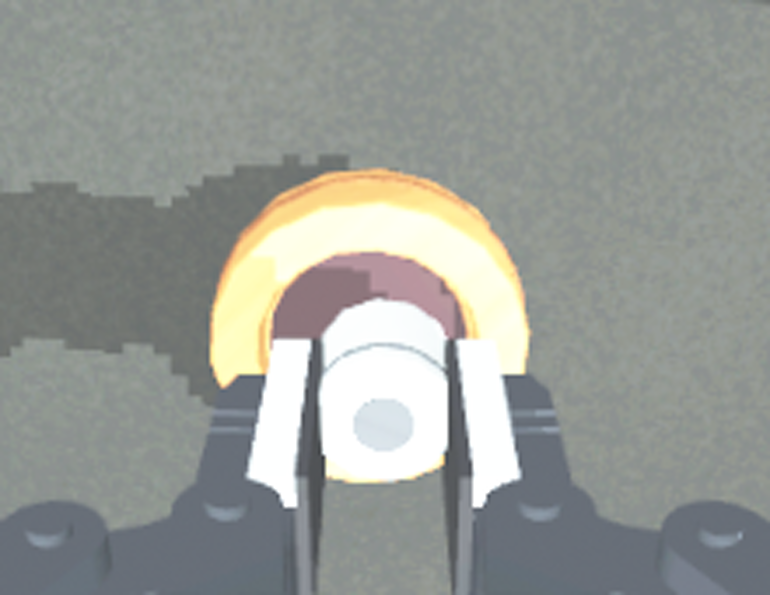

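{"api": "apply_moves", "payload": {"translation": [[0,-0.001,0.003],[0,-0.001,0.006],[0,-0.001,0.008],[0,-0.001,0.009],[0,-0.001,0.009],[0,-0.001,0.009]], "turn": [0,0,0,0,0,0], "jaw": [0.85,0.85,0.85,0.85,0.85,0.85]}}

```text
clock: 7.4
ee_pos: [0.4685, -0.2722, 0.0248]
tool_rot: [0.002, 1.0, 0.001, 0.002]
wrist_force: [-0.8, 0.7, 1.9]
finger_gap: 0.0167
```

{"api": "apply_moves", "payload": {"translation": [[0,0,0.0005],[0,0,0.001],[0,0,0.001]], "turn": [0,0,0], "jaw": [0.85,0.85,0.85]}}

```text
clock: 7.7
ee_pos: [0.4685, -0.2722, 0.0247]
tool_rot: [0.002, 1.0, 0.001, 0.002]
wrist_force: [-2.7, 1.5, 9.3]
finger_gap: 0.0168
```

Contact confirmed: the upward force rose to 9 N with no further descent. I'll release and lift.

{"api": "apply_moves", "payload": {"translation": [[0,0,-0.0005],[0,0,-0.0005],[0,0,-0.0005],[0,0,-0.0005],[0,0,-0.01],[0,0,-0.03],[0,0,-0.07],[0,0,-0.12],[0,0,-0.16],[0,0,-0.19],[0,0,-0.2],[0,0,-0.2]], "turn": [0,0,0,0,0,0,0,0,0,0,0,0], "jaw": [0.7,0.6,0.5,0.4,0.4,0.4,0.4,0.4,0.3,0.2,0.2,0.2]}}

```text
clock: 8.9
ee_pos: [0.4684, -0.2731, 0.2264]
tool_rot: [0.002, 1.0, -0.0, 0.004]
wrist_force: [0.7, -0.5, -0.1]
finger_gap: 0.0684
```

```bash
python3 - <<'E'
from h import *
im=r.capture("side"); save(cv2.resize(im[90:240,270:430],None,fx=4,fy=4,interpolation=2),"s7.png")
p=r.camera_params("wrist"); im=r.capture("wrist");save(cv2.resize(im[130:340,170:390],None,fx=3.5,fy=2.8,interpolation=2),"w7.png")
to((.505,.212,.225))
E
```

```text
clock 9.0 pos [ 0.467  -0.272   0.2235] gap 0.068 F [ 0.  -0.9 -1. ] toolz [ 0.0029  0.0024 -1.    ] yaw(tool y) -0.0048
(0.505, 0.212, 0.225) -> [-3.560e-02  4.842e-01 -2.000e-04]
```

View pics/s7.png

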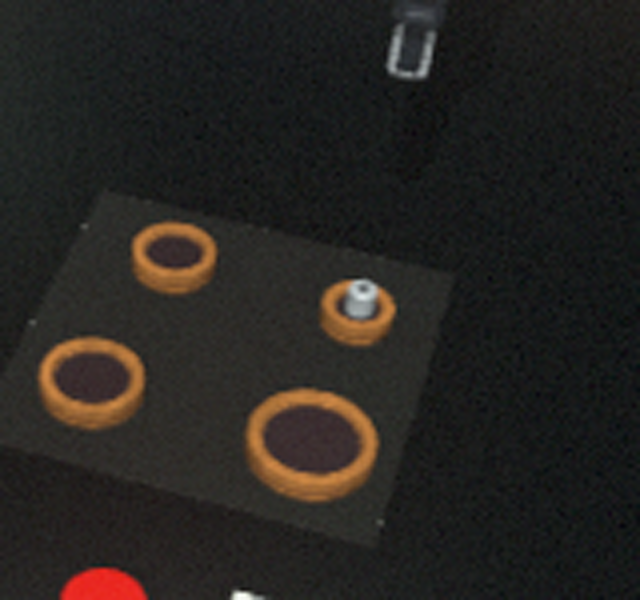

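View pics/w7.png

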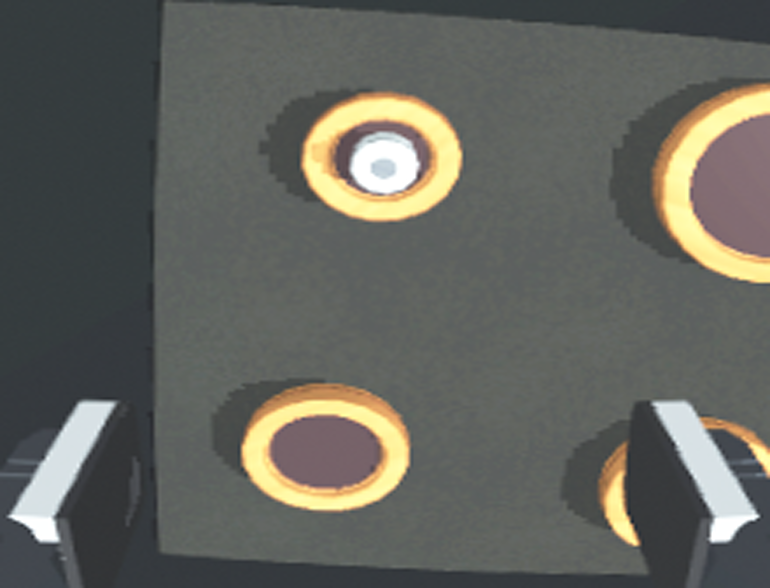

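The 50 g weight is standing upright in its recess. Now the 100 g.

{"api": "apply_moves", "payload": {"translation": [[-0.003,0.03,0],[-0.007,0.08,0],[-0.01,0.125,0],[-0.014,0.17,0],[-0.018,0.215,0],[-0.02,0.26,0],[-0.024,0.305,0],[-0.028,0.35,0],[-0.031,0.395,0],[-0.034,0.44,0],[-0.036,0.475,0],[-0.036,0.484,0]], "turn": [0,0,0,0,0,0,0,0,0,0,0,0], "jaw": [0.2,0.2,0.2,0.2,0.2,0.2,0.2,0.2,0.2,0.2,0.2,0.2]}}

```text
clock: 10.2
ee_pos: [0.5039, 0.2148, 0.2223]
tool_rot: [0.0, 1.0, 0.001, -0.0]
wrist_force: [-0.2, -0.6, -0.1]
finger_gap: 0.0682
```

```bash
python3 - <<'E'
from h import *
r.capture("top")
p=r.camera_params("wrist"); im=r.capture("wrist"); np.savez("w8.npz",im=im,**p)
to((.52,.212,.1315))
R=(255,0,0); x,y=.52,.2124
overlay("w8.npz",[(x,y,.1441,.014,R),(x,y,.1238,.014,(0,0,255)),(x,y,.1238,.019,R),(x,y,.1018,.025,R),(x,y,.07,.025,(0,0,255))],"w8.png",(215,335,135,250),5)
E
```

```text
clock 10.3 pos [0.5041 0.2126 0.2227] gap 0.0682 F [-0.3 -0.5  0.2] toolz [-6.0e-04  1.3e-03 -1.0e+00] yaw(tool y) -0.0022
(0.52, 0.212, 0.1315) -> [-0.016  -0.0007  0.0912]
```

View pics/w8.png

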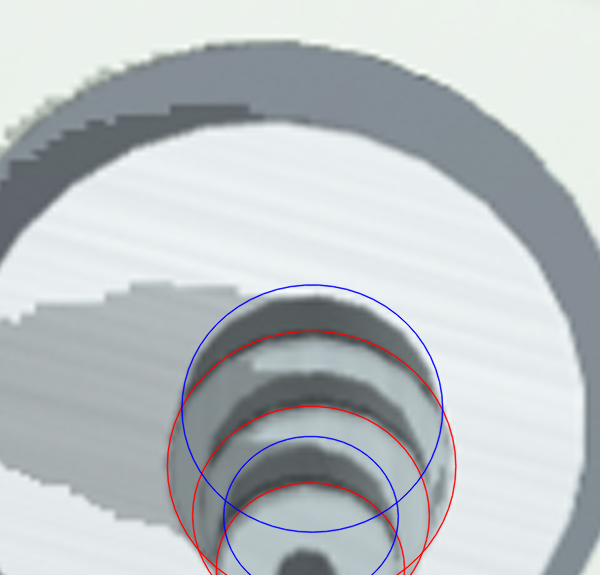

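{"api": "apply_moves", "payload": {"translation": [[-0.008,-0.001,0.02],[-0.0165,-0.001,0.055],[-0.0165,-0.001,0.08],[-0.0165,-0.001,0.0895],[-0.0165,-0.001,0.0912],[-0.0165,-0.001,0.0912],[-0.0165,-0.001,0.0912],[-0.0165,-0.001,0.0912],[-0.0165,-0.001,0.0912],[-0.0165,-0.001,0.0912],[-0.0165,-0.001,0.0912]], "turn": [0,0,0,0,0,0,0,0,0,0,0], "jaw": [0.2,0.25,0.3,0.3,0.4,0.5,0.6,0.65,0.7,0.75,0.75], "force": 35}}

```text
clock: 11.4
ee_pos: [0.5213, 0.212, 0.1329]
tool_rot: [0.001, 1.0, 0.001, 0.001]
wrist_force: [-1.2, -0.3, 6.2]
finger_gap: 0.025
```

```bash
python3 - <<'E'
from h import *
p=r.camera_params("wrist"); im=r.capture("wrist"); save(cv2.resize(im[180:340,170:390],None,fx=3.5,fy=3.5,interpolation=2),"w9.png")
im=r.capture("side"); save(cv2.resize(im[240:350,240:360],None,fx=5,fy=5,interpolation=2),"s9.png")
to((.52,.212,.1315))
E
```

```text
clock 11.5 pos [0.5213 0.2119 0.1329] gap 0.0254 F [-1.4  0.4  5.7] toolz [ 0.0017  0.0015 -1.    ] yaw(tool y) -0.0021
(0.52, 0.212, 0.1315) -> [0.0013 0.0001 0.0014]
```

View pics/w9.png

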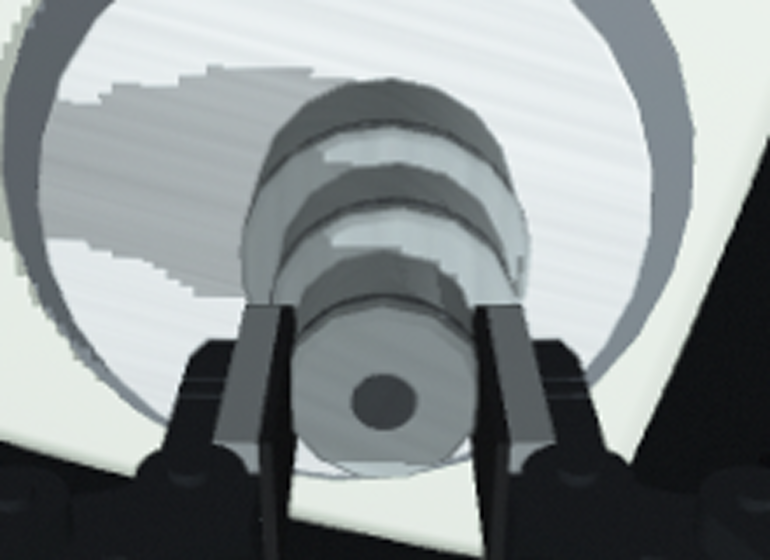

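View pics/s9.png

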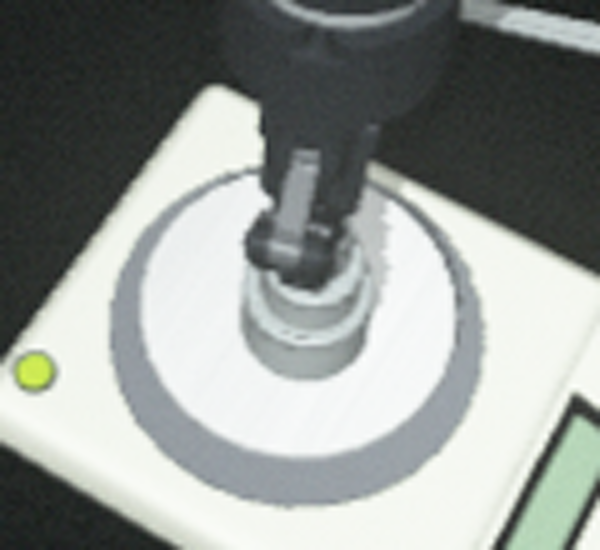

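{"api": "apply_moves", "payload": {"translation": [[0,0,-0.003],[0,0,-0.012],[0,0,-0.03],[0,0,-0.06],[0,0,-0.085],[0,0,-0.09],[0,0,-0.09]], "turn": [0,0,0,0,0,0,0], "jaw": [0.75,0.75,0.75,0.75,0.75,0.75,0.75]}}

```text
clock: 12.2
ee_pos: [0.5218, 0.212, 0.2239]
tool_rot: [0.001, 1.0, 0.001, 0.002]
wrist_force: [-0.7, -0.4, -1.2]
finger_gap: 0.0251
```

```bash
python3 - <<'E'
from h import *
p=r.camera_params("wrist"); im=r.capture("wrist"); save(cv2.resize(im[130:340,170:390],None,fx=3.5,fy=2.8,interpolation=2),"w10.png")
to((.603,-.292,.223))
E
```

```text
clock 12.25 pos [0.521  0.2118 0.2226] gap 0.0248 F [ 0.  -0.2 -0.7] toolz [ 0.0016  0.0016 -1.    ] yaw(tool y) -0.002
(0.603, -0.292, 0.223) -> [-0.083  -0.5036 -0.0011]
```

View pics/w10.png

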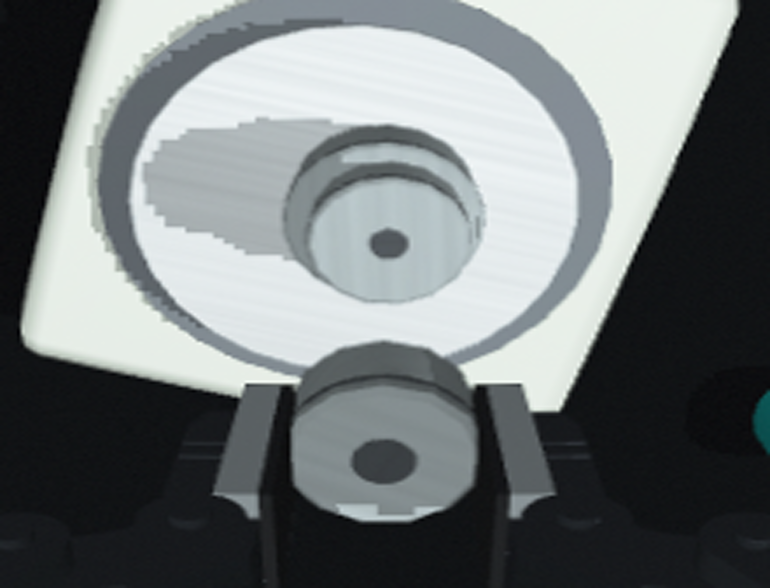

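{"api": "apply_moves", "payload": {"translation": [[-0.006,-0.04,-0.001],[-0.014,-0.087,-0.001],[-0.022,-0.134,-0.001],[-0.03,-0.181,-0.001],[-0.038,-0.228,-0.001],[-0.045,-0.275,-0.001],[-0.053,-0.322,-0.001],[-0.061,-0.369,-0.001],[-0.069,-0.416,-0.001],[-0.077,-0.463,-0.001],[-0.082,-0.495,-0.001],[-0.083,-0.504,-0.001]], "turn": [0,0,0,0,0,0,0,0,0,0,0,0], "jaw": [0.75,0.75,0.75,0.75,0.75,0.75,0.75,0.75,0.75,0.75,0.75,0.75]}}

```text
clock: 13.45
ee_pos: [0.602, -0.2959, 0.2201]
tool_rot: [0.003, 1.0, 0.001, -0.001]
wrist_force: [0.6, -0.1, -0.7]
finger_gap: 0.0247
```

```bash
python3 - <<'E'
from h import *
r.capture("top")
p=r.camera_params("wrist"); im=r.capture("wrist"); np.savez("w11.npz",im=im,**p)
to((.603,-.292,.032))
R=(255,0,0);G=(0,255,0)
overlay("w11.npz",[(.603,-.292,.02,.03,R),(.603,-.292,.02,.022,R),(.6285,-.1545,.02,.035,G),(.6285,-.1545,.02,.027,G),(.479,-.139,.02,.042,G),(.479,-.139,.02,.033,G)],"w11.png",(170,430,90,330),3)
E
```

```text
clock 13.55 pos [ 0.6019 -0.2933  0.2205] gap 0.0244 F [-0.3 -0.6 -2. ] toolz [-0.0013  0.0035 -1.    ] yaw(tool y) -0.0042
(0.603, -0.292, 0.032) -> [-0.0013  0.0006  0.1885]
```

View pics/w11.png

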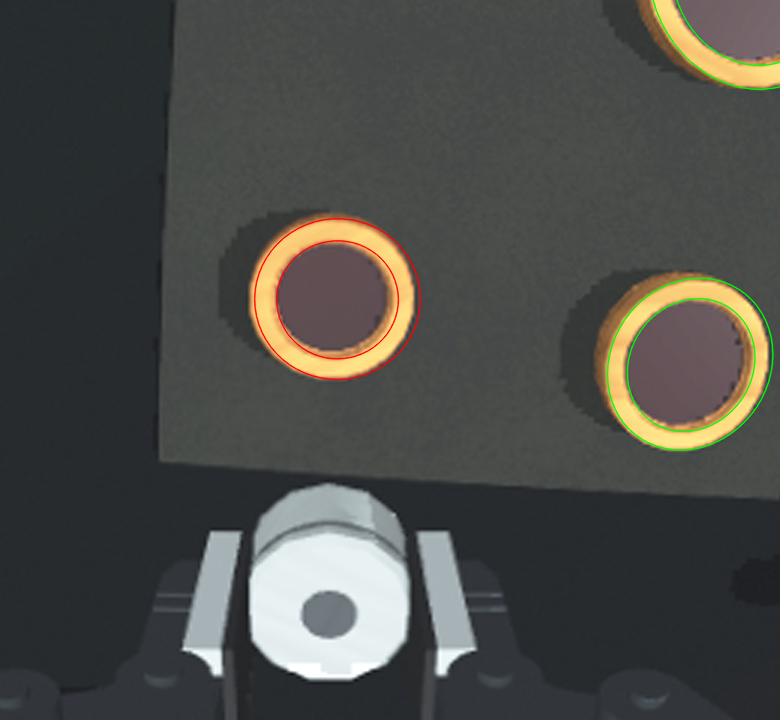

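{"api": "apply_moves", "payload": {"translation": [[-0.001,-0.0005,0.03],[-0.001,-0.0005,0.07],[-0.001,-0.0005,0.115],[-0.001,-0.0005,0.155],[-0.001,-0.0005,0.178],[-0.001,-0.0005,0.187],[-0.001,-0.0005,0.19],[-0.001,-0.0005,0.192],[-0.001,-0.0005,0.194],[-0.001,-0.0005,0.195],[-0.001,-0.0005,0.195]], "turn": [0,0,0,0,0,0,0,0,0,0,0], "jaw": [0.75,0.75,0.75,0.75,0.75,0.75,0.75,0.75,0.75,0.75,0.75]}}

```text
clock: 14.65
ee_pos: [0.6031, -0.2934, 0.0264]
tool_rot: [0.002, 1.0, 0.001, -0.0]
wrist_force: [0.2, -0.1, -0.8]
finger_gap: 0.0247
```

```bash
python3 - <<'E'
from h import *
p=r.camera_params("wrist"); im=r.capture("wrist");save(cv2.resize(im[170:340,170:390],None,fx=3.5,fy=3.5,interpolation=2),"w12.png")
to((.603,-.2935,.0245))
E
```

```text
clock 14.7 pos [ 0.6031 -0.2934  0.0263] gap 0.0252 F [-0.8 -0.7 -0.7] toolz [-3.0e-04  2.9e-03 -1.0e+00] yaw(tool y) -0.0044
(0.603, -0.2935, 0.0245) -> [ 0.0001 -0.0001  0.0018]
```

View pics/w12.png

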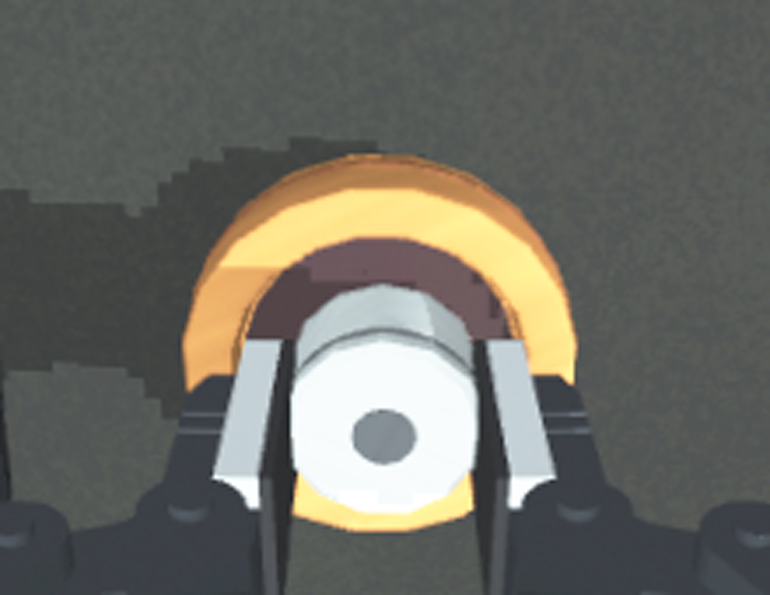

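Centred in the recess, about 2 mm above the felt.

{"api": "apply_moves", "payload": {"translation": [[0,0,0.001],[0,0,0.002],[0,0,0.0025],[0,0,0.0025],[0,0,0.0025]], "turn": [0,0,0,0,0], "jaw": [0.75,0.75,0.75,0.75,0.75]}}

```text
clock: 15.2
ee_pos: [0.6031, -0.2935, 0.0242]
tool_rot: [0.002, 1.0, 0.001, -0.0]
wrist_force: [-1.2, 0.1, 3.6]
finger_gap: 0.0251
```

{"api": "apply_moves", "payload": {"translation": [[0,0,0],[0,0,0],[0,0,0],[0,0,0],[0,0,-0.005],[0,0,-0.025],[0,0,-0.065],[0,0,-0.11],[0,0,-0.15],[0,0,-0.18],[0,0,-0.185],[0,0,-0.185]], "turn": [0,0,0,0,0,0,0,0,0,0,0,0], "jaw": [0.6,0.5,0.4,0.35,0.3,0.3,0.3,0.3,0.2,0.1,0.1,0.1]}}

```text
clock: 16.4
ee_pos: [0.6038, -0.2944, 0.2107]
tool_rot: [0.002, 1.0, 0.001, 0.001]
wrist_force: [0.5, -0.6, -0.4]
finger_gap: 0.0771
```

```bash
python3 - <<'E'
from h import *
p=r.camera_params("wrist"); im=r.capture("wrist");save(cv2.resize(im[130:340,120:390],None,fx=2.8,fy=2.8,interpolation=2),"w13.png")
to((.505,.212,.2))
E
```

```text
clock 16.45 pos [ 0.603  -0.2939  0.2089] gap 0.0768 F [ 0.3 -0.  -0.7] toolz [-1.0e-04  2.6e-03 -1.0e+00] yaw(tool y) -0.0044
(0.505, 0.212, 0.2) -> [0.1002 0.5055 0.0103]
```

View pics/w13.png

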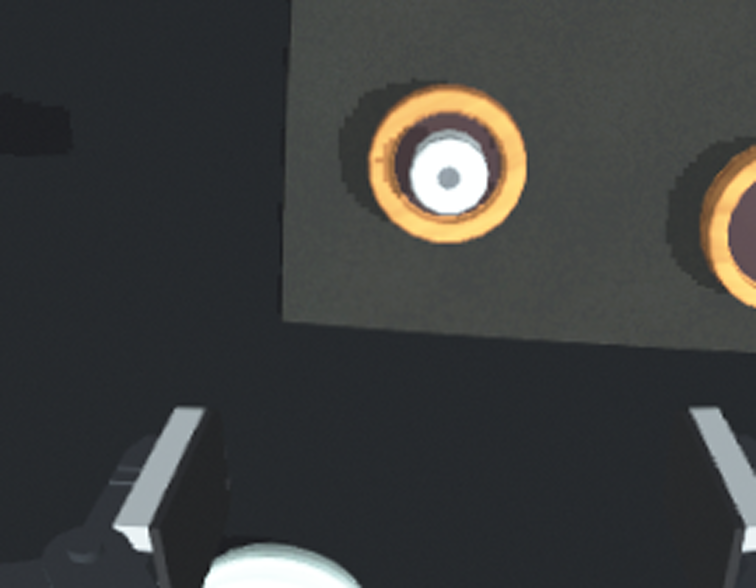

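The 100 g weight is upright in its recess. Back for the 200 g.

{"api": "apply_moves", "payload": {"translation": [[0.006,0.03,0],[0.016,0.08,0],[0.025,0.127,0],[0.035,0.174,0],[0.044,0.221,0],[0.053,0.268,0],[0.062,0.315,0],[0.072,0.362,0.002],[0.081,0.409,0.004],[0.09,0.456,0.006],[0.098,0.495,0.008],[0.1,0.5055,0.01]], "turn": [0,0,0,0,0,0,0,0,0,0,0,0], "jaw": [0.1,0.1,0.1,0.1,0.1,0.1,0.1,0.1,0.1,0.1,0.1,0.1]}}

```text
clock: 17.65
ee_pos: [0.5027, 0.2152, 0.1982]
tool_rot: [-0.0, 1.0, 0.001, -0.002]
wrist_force: [-0.1, -1.1, -0.6]
finger_gap: 0.077
```

```bash
python3 - <<'E'
from h import *
r.capture("top")
p=r.camera_params("wrist"); im=r.capture("wrist"); np.savez("w14.npz",im=im,**p)
to((.5205,.212,.109))
R=(255,0,0); x,y=.5205,.2122
overlay("w14.npz",[(x,y,.1238,.019,R),(x,y,.1018,.019,(0,0,255)),(x,y,.1018,.025,R),(x,y,.07,.025,(0,0,255))],"w14.png",(215,345,150,275),5)
E
```

```text
clock 17.75 pos [0.5035 0.213  0.1983] gap 0.0772 F [-0.3 -0.5  0.2] toolz [-0.0035  0.0014 -1.    ] yaw(tool y) -0.0013
(0.5205, 0.212, 0.109) -> [-0.0173 -0.0011  0.0892]
```

View pics/w14.png

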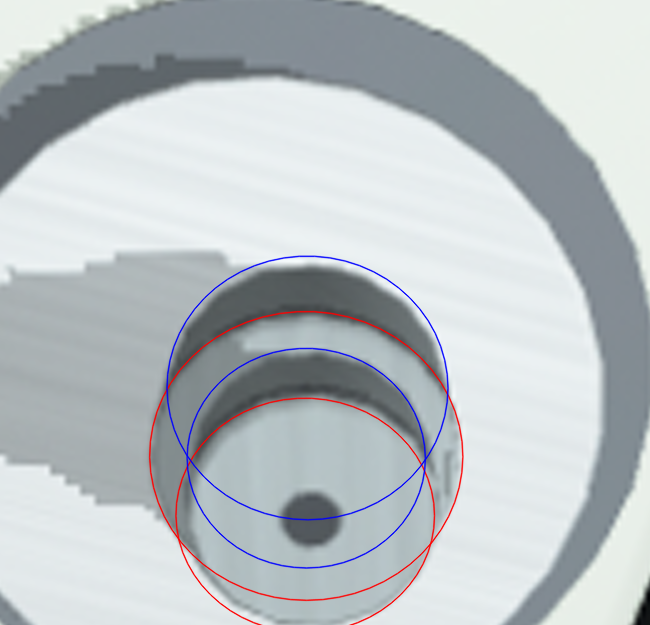

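{"api": "apply_moves", "payload": {"translation": [[-0.009,0,0.02],[-0.0175,0,0.055],[-0.0175,0,0.08],[-0.0175,0,0.0885],[-0.0175,0,0.0895],[-0.0175,0,0.0895],[-0.0175,0,0.0895],[-0.0175,0,0.0895],[-0.0175,0,0.0895],[-0.0175,0,0.0895],[-0.0175,0,0.0895]], "turn": [0,0,0,0,0,0,0,0,0,0,0], "jaw": [0.1,0.2,0.2,0.25,0.3,0.4,0.5,0.55,0.6,0.65,0.65], "force": 45}}

```text
clock: 18.85
ee_pos: [0.5215, 0.2133, 0.1103]
tool_rot: [0.001, 1.0, 0.001, -0.001]
wrist_force: [-0.5, 0.1, 5.6]
finger_gap: 0.0347
```

```bash
python3 - <<'E'
from h import *
p=r.camera_params("wrist"); im=r.capture("wrist"); save(cv2.resize(im[180:340,170:390],None,fx=3.5,fy=3.5,interpolation=2),"w15.png")
to((.52,.212,.1315))
E
```

```text
clock 18.9 pos [0.5216 0.2133 0.1103] gap 0.0352 F [-0.6 -0.3  5.5] toolz [-0.001   0.0017 -1.    ] yaw(tool y) -0.0011
(0.52, 0.212, 0.1315) -> [ 0.0016 -0.0013 -0.0212]
```

View pics/w15.png

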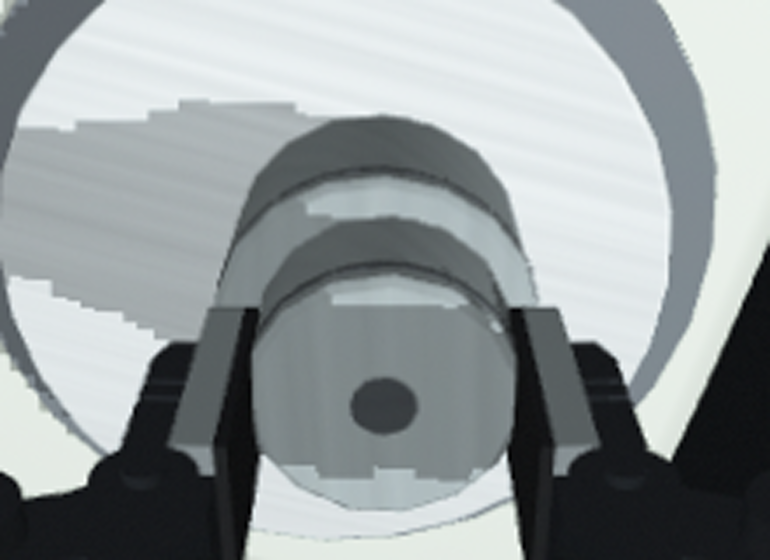

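{"api": "apply_moves", "payload": {"translation": [[0,0,-0.003],[0,0,-0.012],[0,0,-0.03],[0,0,-0.06],[0,0,-0.085],[0,0,-0.095],[0,0,-0.095]], "turn": [0,0,0,0,0,0,0], "jaw": [0.65,0.65,0.65,0.65,0.65,0.65,0.65]}}

```text
clock: 19.6
ee_pos: [0.5226, 0.2135, 0.207]
tool_rot: [0.001, 1.0, 0.001, 0.001]
wrist_force: [0.2, -0.4, -1.7]
finger_gap: 0.0346
```

```bash
python3 - <<'E'
from h import *
p=r.camera_params("wrist"); im=r.capture("wrist"); save(cv2.resize(im[130:340,170:390],None,fx=3.5,fy=2.8,interpolation=2),"w16.png")
to((.6285,-.155,.203))
E
```

```text
clock 19.65 pos [0.5218 0.2132 0.2055] gap 0.0347 F [-1.   0.  -1.7] toolz [-3.0e-04  1.9e-03 -1.0e+00] yaw(tool y) -0.001
(0.6285, -0.155, 0.203) -> [-0.1071 -0.3681  0.0017]
```

View pics/w16.png

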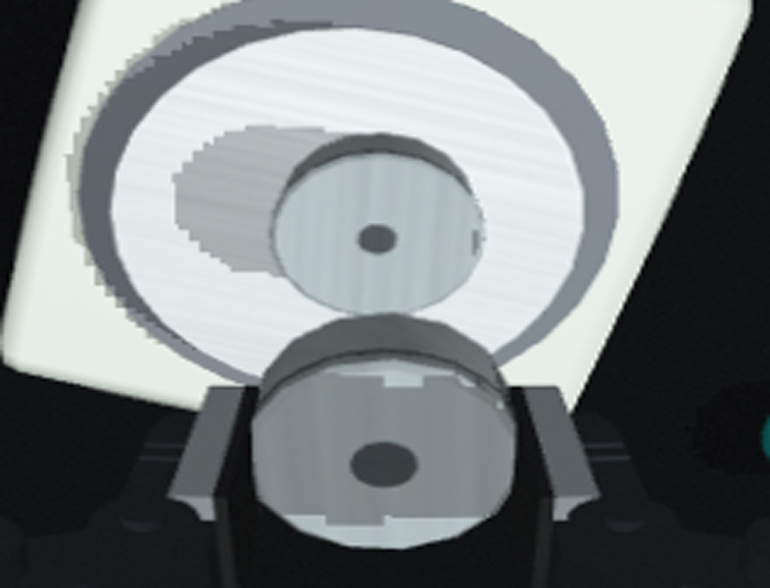

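{"api": "apply_moves", "payload": {"translation": [[-0.01,-0.035,0],[-0.022,-0.075,0],[-0.034,-0.115,0],[-0.045,-0.155,0],[-0.057,-0.195,0],[-0.068,-0.235,0],[-0.08,-0.275,0],[-0.091,-0.315,0],[-0.101,-0.347,0],[-0.106,-0.364,0],[-0.107,-0.368,0],[-0.107,-0.368,0]], "turn": [0,0,0,0,0,0,0,0,0,0,0,0], "jaw": [0.65,0.65,0.65,0.65,0.65,0.65,0.65,0.65,0.65,0.65,0.65,0.65]}}

```text
clock: 20.85
ee_pos: [0.6276, -0.1543, 0.2035]
tool_rot: [0.001, 1.0, 0.002, -0.001]
wrist_force: [-0.6, 0.5, -1.7]
finger_gap: 0.0348
```

```bash
python3 - <<'E'
from h import *
r.capture("top")
p=r.camera_params("wrist"); im=r.capture("wrist"); np.savez("w17.npz",im=im,**p)
to((.6285,-.155,.026))
G=(0,255,0)
overlay("w17.npz",[(.6285,-.1545,.02,.035,G),(.6285,-.1545,.02,.027,G),(.479,-.139,.02,.042,G),(.479,-.139,.02,.033,G)],"w17.png",(150,400,90,330),3)
E
```

```text
clock 20.95 pos [ 0.6278 -0.1532  0.2042] gap 0.0345 F [-0.3 -0.3 -1.9] toolz [-0.0016  0.003  -1.    ] yaw(tool y) 0.0005
(0.6285, -0.155, 0.026) -> [-0.001  -0.0024  0.1782]
```

View pics/w17.png

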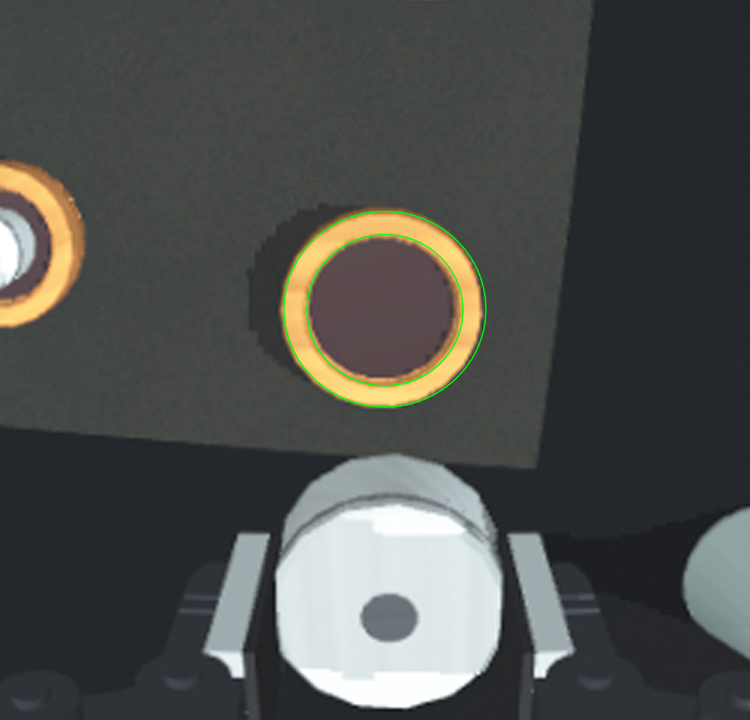

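{"api": "apply_moves", "payload": {"translation": [[-0.001,-0.0025,0.03],[-0.001,-0.0025,0.07],[-0.001,-0.0025,0.11],[-0.001,-0.0025,0.145],[-0.001,-0.0025,0.163],[-0.001,-0.0025,0.171],[-0.001,-0.0025,0.174],[-0.001,-0.0025,0.176],[-0.001,-0.0025,0.178],[-0.001,-0.0025,0.179],[-0.001,-0.0025,0.179]], "turn": [0,0,0,0,0,0,0,0,0,0,0], "jaw": [0.65,0.65,0.65,0.65,0.65,0.65,0.65,0.65,0.65,0.65,0.65]}}

```text
clock: 22.05
ee_pos: [0.6289, -0.1553, 0.0259]
tool_rot: [-0.0, 1.0, 0.001, -0.0]
wrist_force: [0.0, -0.4, -2.4]
finger_gap: 0.0345
```

```bash
python3 - <<'E'
from h import *
p=r.camera_params("wrist"); im=r.capture("wrist");save(cv2.resize(im[170:340,170:390],None,fx=3.5,fy=3.5,interpolation=2),"w18.png")
to((.6285,-.155,.0235))
E
```

```text
clock 22.1 pos [ 0.6288 -0.1553  0.0258] gap 0.0349 F [ 0.1  0.3 -1.8] toolz [-7.0e-04  2.8e-03 -1.0e+00] yaw(tool y) 0.0004
(0.6285, -0.155, 0.0235) -> [0.0003 0.0003 0.0023]
```

View pics/w18.png

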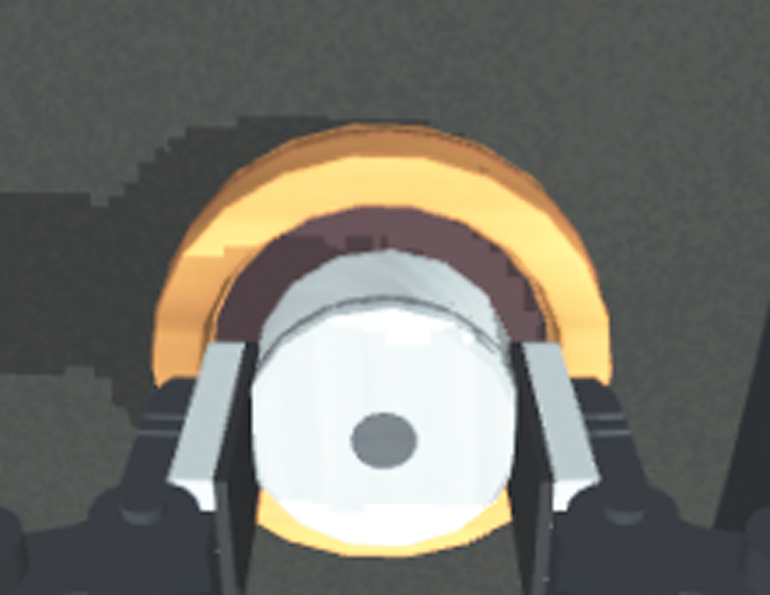

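{"api": "apply_moves", "payload": {"translation": [[0,0,0.001],[0,0,0.002],[0,0,0.0027],[0,0,0.0027],[0,0,0.0027]], "turn": [0,0,0,0,0], "jaw": [0.65,0.65,0.65,0.65,0.65]}}

```text
clock: 22.6
ee_pos: [0.629, -0.1554, 0.0236]
tool_rot: [-0.0, 1.0, 0.001, -0.0]
wrist_force: [-1.9, 0.2, 3.5]
finger_gap: 0.0353
```

The force shows contact again (−2.4 N to +3.5 N), so I'll release.

{"api": "apply_moves", "payload": {"translation": [[0,0,0],[0,0,0],[0,0,0],[0,0,0],[0,0,-0.005],[0,0,-0.025],[0,0,-0.065],[0,0,-0.11],[0,0,-0.15],[0,0,-0.175],[0,0,-0.18],[0,0,-0.18]], "turn": [0,0,0,0,0,0,0,0,0,0,0,0], "jaw": [0.5,0.4,0.3,0.25,0.2,0.2,0.2,0.2,0.1,0,0,0]}}

```text
clock: 23.8
ee_pos: [0.6295, -0.156, 0.2045]
tool_rot: [-0.0, 1.0, 0.001, 0.001]
wrist_force: [-0.6, -1.2, 1.0]
finger_gap: 0.0851
```

```bash
python3 - <<'E'
from h import *
p=r.camera_params("wrist"); im=r.capture("wrist");save(cv2.resize(im[130:340,120:390],None,fx=2.8,fy=2.8,interpolation=2),"w19.png")
to((.505,.2125,.18))
E
```

```text
clock 23.85 pos [ 0.6287 -0.1557  0.2029] gap 0.0855 F [ 0.7  0.6 -0.2] toolz [-0.001   0.0027 -1.    ] yaw(tool y) 0.0004
(0.505, 0.2125, 0.18) -> [0.1235 0.3682 0.024 ]
```

View pics/w19.png

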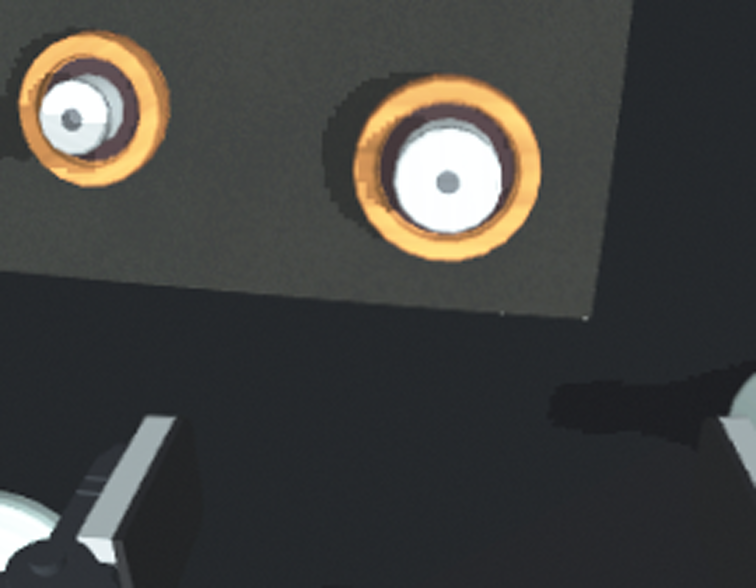

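The 200 g weight is upright in its recess. Last, the 500 g.

{"api": "apply_moves", "payload": {"translation": [[0.011,0.035,0],[0.025,0.075,0],[0.038,0.115,0],[0.052,0.155,0],[0.065,0.195,0],[0.078,0.235,0],[0.092,0.275,0],[0.105,0.315,0.008],[0.116,0.347,0.016],[0.122,0.364,0.022],[0.1235,0.368,0.024],[0.1235,0.368,0.024]], "turn": [0,0,0,0,0,0,0,0,0,0,0,0], "jaw": [0,0,0,0,0,0,0,0,0,0,0,0]}}

```text
clock: 25.05
ee_pos: [0.5038, 0.2122, 0.1783]
tool_rot: [-0.001, 1.0, 0.001, -0.002]
wrist_force: [1.3, 0.1, -0.5]
finger_gap: 0.0853
```

```bash
python3 - <<'E'
from h import *
r.capture("top")
p=r.camera_params("wrist"); im=r.capture("wrist"); np.savez("w20.npz",im=im,**p)
to((.5205,.2122,.0755))
R=(255,0,0); x,y=.5205,.2122
overlay("w20.npz",[(x,y,.1018,.025,R),(x,y,.1018,.001,R),(x,y,.07,.025,(0,0,255))],"w20.png",(205,355,150,280),5)
E
```

```text
clock 25.15 pos [0.5051 0.2113 0.1794] gap 0.0854 F [-1.  -0.5 -0.5] toolz [-0.002  0.002 -1.   ] yaw(tool y) -0.0007
(0.5205, 0.2122, 0.0755) -> [-0.0156  0.0007  0.1039]
```

View pics/w20.png

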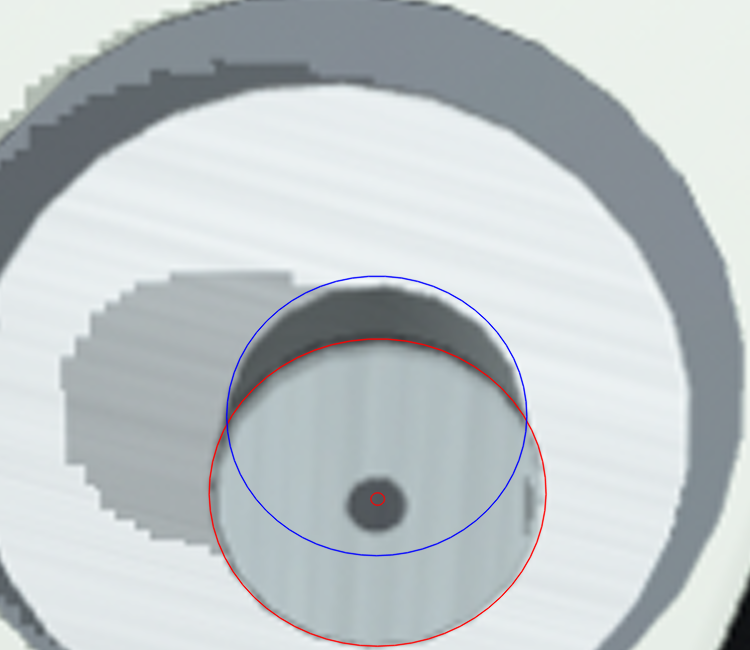

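{"api": "apply_moves", "payload": {"translation": [[-0.008,0.0005,0.025],[-0.0165,0.0005,0.065],[-0.0165,0.0005,0.09],[-0.0165,0.0005,0.101],[-0.0165,0.0005,0.103],[-0.0165,0.0005,0.103],[-0.0165,0.0005,0.103],[-0.0165,0.0005,0.103],[-0.0165,0.0005,0.103],[-0.0165,0.0005,0.103],[-0.0165,0.0005,0.103]], "turn": [0,0,0,0,0,0,0,0,0,0,0], "jaw": [0,0,0.05,0.1,0.15,0.25,0.35,0.42,0.48,0.5,0.5], "force": 60}}

```text
clock: 26.25
ee_pos: [0.5225, 0.2123, 0.0783]
tool_rot: [0.0, 1.0, 0.001, 0.0]
wrist_force: [-0.3, -1.5, 5.4]
finger_gap: 0.047
```

```bash
python3 - <<'E'
from h import *
p=r.camera_params("wrist"); im=r.capture("wrist"); save(cv2.resize(im[180:340,170:390],None,fx=3.5,fy=3.5,interpolation=2),"w21.png")
to((.52,.212,.1315))
E
```

```text
clock 26.3 pos [0.5225 0.2122 0.0783] gap 0.0471 F [-0.3 -0.1  6.2] toolz [ 0.001   0.0022 -1.    ] yaw(tool y) -0.0006
(0.52, 0.212, 0.1315) -> [ 0.0024 -0.0001 -0.0532]
```

View pics/w21.png

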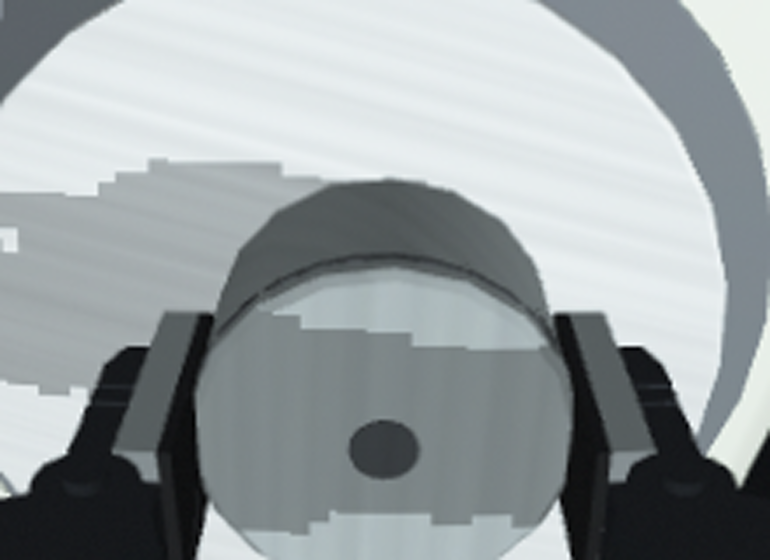

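{"api": "apply_moves", "payload": {"translation": [[0,0,0],[0,0,-0.003],[0,0,-0.012],[0,0,-0.03],[0,0,-0.06],[0,0,-0.09],[0,0,-0.105],[0,0,-0.105]], "turn": [0,0,0,0,0,0,0,0], "jaw": [0.6,0.6,0.6,0.6,0.6,0.6,0.6,0.6]}}

```text
clock: 27.1
ee_pos: [0.524, 0.2125, 0.1862]
tool_rot: [0.0, 1.0, 0.002, 0.003]
wrist_force: [-0.0, 0.4, -5.6]
finger_gap: 0.0471
```

```bash
python3 - <<'E'
from h import *
p=r.camera_params("wrist"); im=r.capture("wrist"); save(cv2.resize(im[130:340,170:390],None,fx=3.5,fy=2.8,interpolation=2),"w22.png")
to((.479,-.139,.18))
E
```

```text
clock 27.15 pos [0.523  0.2122 0.1843] gap 0.0471 F [-0.2  0.2 -5.8] toolz [ 0.0031  0.0028 -1.    ] yaw(tool y) -0.0004
(0.479, -0.139, 0.18) -> [ 0.0438 -0.3513  0.0032]
```

View pics/w22.png

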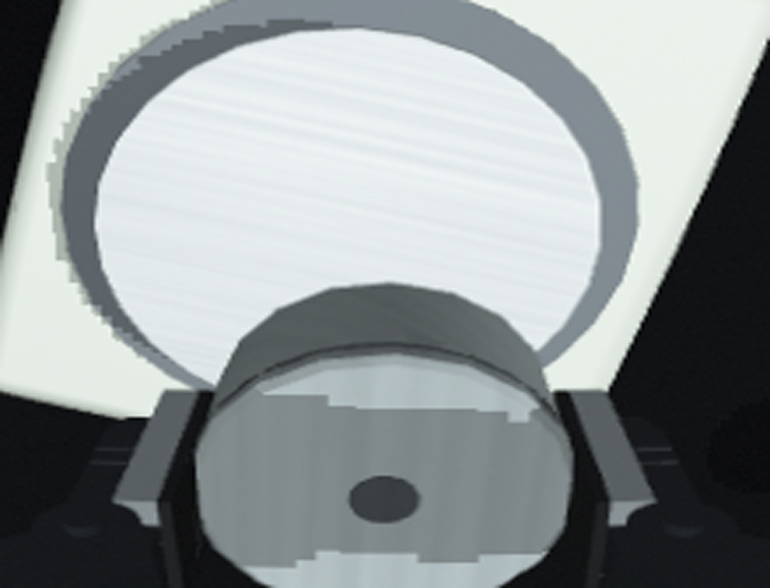

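{"api": "apply_moves", "payload": {"translation": [[0.004,-0.035,0],[0.009,-0.075,0],[0.014,-0.115,0],[0.019,-0.155,0],[0.024,-0.195,0],[0.029,-0.235,0],[0.034,-0.275,0],[0.039,-0.31,0],[0.042,-0.335,0],[0.0435,-0.348,0],[0.0438,-0.351,0],[0.0438,-0.351,0]], "turn": [0,0,0,0,0,0,0,0,0,0,0,0], "jaw": [0.6,0.6,0.6,0.6,0.6,0.6,0.6,0.6,0.6,0.6,0.6,0.6]}}

```text
clock: 28.35
ee_pos: [0.4786, -0.1382, 0.1825]
tool_rot: [0.0, 1.0, 0.002, 0.001]
wrist_force: [0.2, -0.3, -5.1]
finger_gap: 0.0467
```

```bash
python3 - <<'E'
from h import *
r.capture("top")
p=r.camera_params("wrist"); im=r.capture("wrist"); np.savez("w23.npz",im=im,**p)
to((.479,-.1395,.0255))
G=(0,255,0)
overlay("w23.npz",[(.479,-.139,.02,.042,G),(.479,-.139,.02,.033,G)],"w23.png",(150,400,90,330),3)
E
```

```text
clock 28.45 pos [ 0.4788 -0.1375  0.1828] gap 0.0473 F [ 0.1  0.3 -4.7] toolz [ 0.0024  0.0038 -1.    ] yaw(tool y) 0.0009
(0.479, -0.1395, 0.0255) -> [ 0.0002 -0.0026  0.1573]
```

View pics/w23.png

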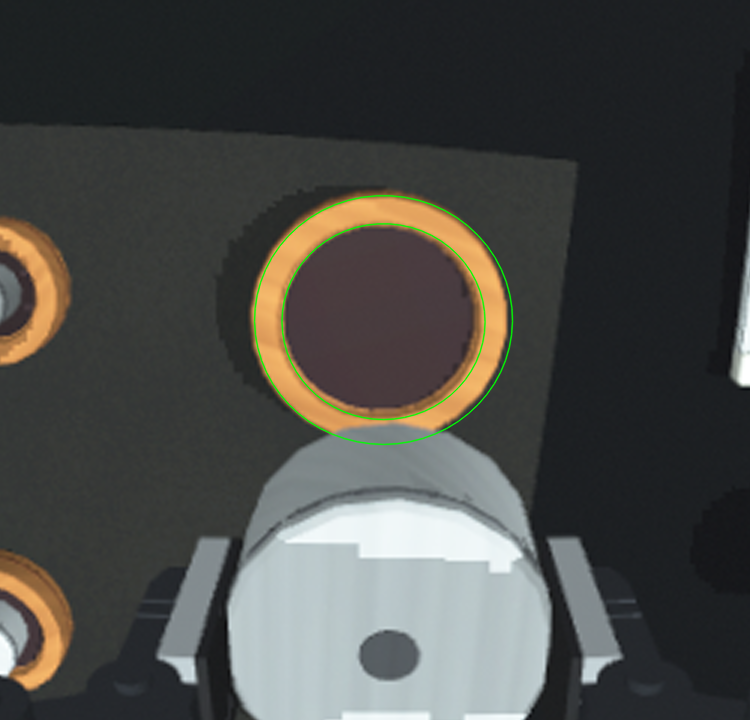

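{"api": "apply_moves", "payload": {"translation": [[0,-0.003,0.025],[0,-0.003,0.065],[0,-0.003,0.1],[0,-0.003,0.13],[0,-0.003,0.144],[0,-0.003,0.15],[0,-0.003,0.153],[0,-0.003,0.155],[0,-0.003,0.156],[0,-0.003,0.157],[0,-0.003,0.157]], "turn": [0,0,0,0,0,0,0,0,0,0,0], "jaw": [0.6,0.6,0.6,0.6,0.6,0.6,0.6,0.6,0.6,0.6,0.6]}}

```text
clock: 29.55
ee_pos: [0.4796, -0.1401, 0.0263]
tool_rot: [-0.0, 1.0, 0.002, 0.002]
wrist_force: [0.9, 0.3, -4.8]
finger_gap: 0.047
```

```bash
python3 - <<'E'
from h import *
p=r.camera_params("wrist"); im=r.capture("wrist");save(cv2.resize(im[170:340,170:390],None,fx=3.5,fy=3.5,interpolation=2),"w24.png")
to((.479,-.14,.0233))
E
```

```text
clock 29.6 pos [ 0.4795 -0.1401  0.0262] gap 0.0469 F [ 0.5  0.3 -5.3] toolz [ 0.0031  0.0035 -1.    ] yaw(tool y) 0.0008
(0.479, -0.14, 0.0233) -> [0.0005 0.0001 0.0029]
```

View pics/w24.png

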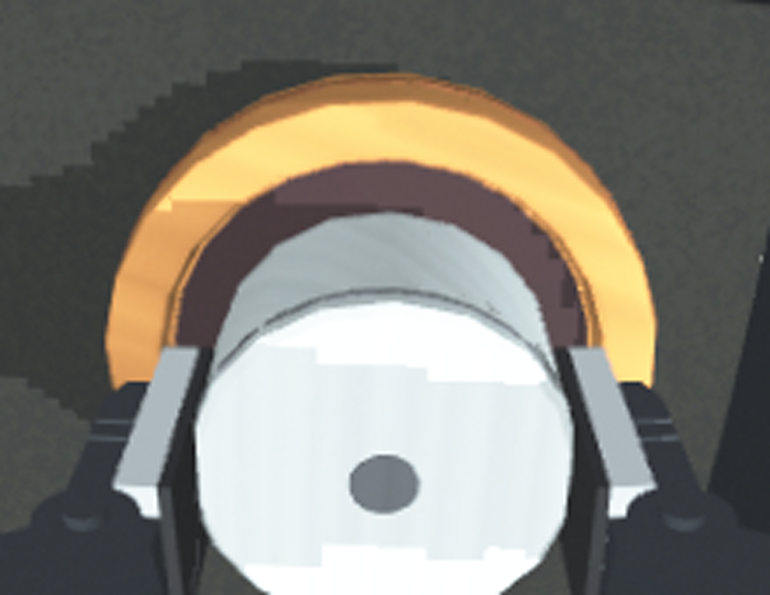

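{"api": "apply_moves", "payload": {"translation": [[0,0,0.001],[0,0,0.002],[0,0,0.003],[0,0,0.0033],[0,0,0.0033]], "turn": [0,0,0,0,0], "jaw": [0.6,0.6,0.6,0.6,0.6]}}

```text
clock: 30.1
ee_pos: [0.4796, -0.1401, 0.0233]
tool_rot: [-0.0, 1.0, 0.002, 0.002]
wrist_force: [-2.4, 1.0, 2.0]
finger_gap: 0.0468
```

{"api": "apply_moves", "payload": {"translation": [[0,0,0],[0,0,0],[0,0,0],[0,0,0],[0,0,-0.003],[0,0,-0.02],[0,0,-0.06],[0,0,-0.1],[0,0,-0.14],[0,0,-0.17],[0,0,-0.18],[0,0,-0.18]], "turn": [0,0,0,0,0,0,0,0,0,0,0,0], "jaw": [0.4,0.3,0.2,0.15,0.1,0.1,0.1,0.1,0.1,0.1,0.1,0.1]}}

```text
clock: 31.3
ee_pos: [0.48, -0.1411, 0.2047]
tool_rot: [-0.0, 1.0, 0.001, 0.003]
wrist_force: [0.8, 0.3, -0.3]
finger_gap: 0.0769
```

{"api": "apply_moves", "payload": {"translation": [[0,0.03,0],[0,0.07,0],[0,0.11,0],[0,0.15,0],[0,0.18,0],[0,0.2,0],[0,0.2,0],[0,0.2,0]], "turn": [0,0,0,0,0,0,0,0], "jaw": [0.1,0.1,0.1,0.1,0.1,0.1,0.1,0.1]}}

```text
clock: 32.1
ee_pos: [0.4788, 0.0588, 0.2036]
tool_rot: [-0.001, 1.0, 0.001, 0.002]
wrist_force: [0.5, 0.9, 0.1]
finger_gap: 0.077
```

```bash
python3 - <<'E'
from h import *
im=r.capture("side"); save(cv2.resize(im[90:330,180:430],None,fx=2.5,fy=2.5,interpolation=2),"sf.png")
im=r.capture("top"); save(im,"tf0.png"); save(cv2.resize(im[170:310,320:460],None,fx=4,fy=4,interpolation=2),"tf.png")
to()
E
```

```text
clock 32.2 pos [0.4793 0.058  0.2042] gap 0.0767 F [-0.2  0.2 -0.3] toolz [ 0.0047  0.0015 -1.    ] yaw(tool y) -0.0002
```

View pics/sf.png

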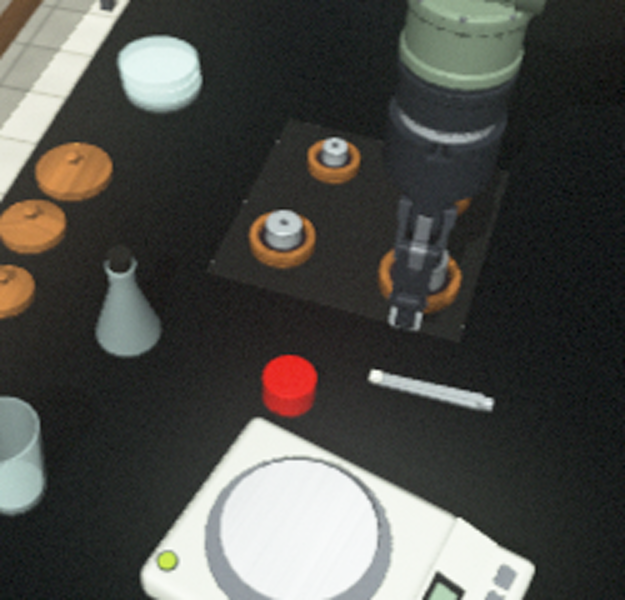

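View pics/tf.png

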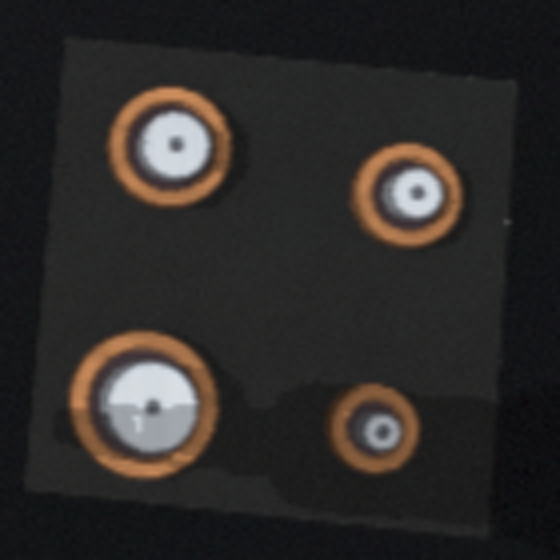

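View pics/tf0.png

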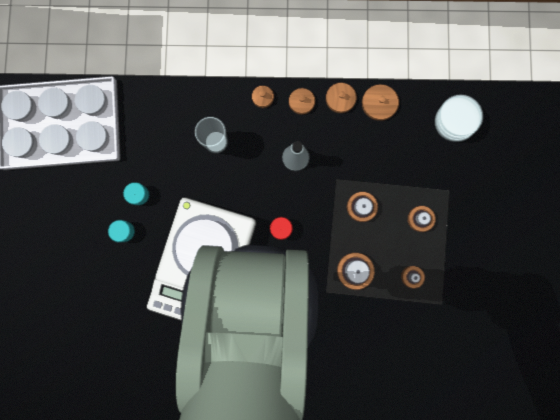

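The top view shows all four weights upright in their own recesses: 500 g at (357,271), 200 g at (363,206), 100 g at (423,218) and 50 g at (415,277). The flask at (296,156) and the red and turquoise look-alikes haven't moved, and the arm is clear.

```bash
python3 -c "
from bench import r
print(r.job_done()); print(r.state()['clock'])"
```

```text
the job is handed in; nothing more can be done
None
the job is handed in; nothing more can be done
```

I took the four weights off the pan from the top down (50, 100, 200, then 500 g) and stood each one in the recess of its own case. I handed the job in at about 32 s of robot time; it reports no verdict.

- **Set down:** I lowered each weight slowly until the wrist force showed contact, then opened the fingers. The 50 g weight was pressed to about 9 N before release; the others read 2 to 4 N.
- **Final check:** the last top picture shows all four weights upright and inside their recesses. The side picture agrees for three of them; the arm hides the 50 g weight there, which an earlier side picture showed upright. The pan is empty, the flask and look-alikes are where they were, and the gripper is clear of everything.
- **Force on the stack:** each time the fingers closed, the wrist read about 5 to 6 N upward. I think the pads pushed the gripped weight down slightly as they swung forward, so the stack and pan took that load. I saw no sign of the fingers touching the balance.
- **Small disagreements:** the wrist camera placed the 50, 100 and 500 g cases 1 to 1.5 mm off my first estimates, and I corrected for that. The finger opening read about 3 mm less than each weight's diameter while gripping.

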